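# Tip rinsed filter balls out of a mesh basket into the sample tray

## Task

Lift the lid off the metal tray and lay it flat on the rubber mat, in its middle; then carry the mesh rinse basket by its handle to the tray and tip it so that all three clay balls roll out over its spout into the tray, pouring from close above the tray and never touching the balls with the gripper. Finally stand the empty basket upright in the middle of its white draining rack again. Set lid and basket down gently and leave everything else on the table where it is.

Things in the scene. Friction and masses are not known exactly. Their poses are not given: they have to be found in the camera images.
- basket: Loose open basket of fine steel mesh, 220 g or so, standing on the rack, spout within about 90 degrees of straight ahead. Origin: on the underside, below the middle of the handle; z up, +x to the spout. Spans x = -51 to +86, y = +-48 mm; walls 48 mm high. Floor flat, 6 mm up, from x = -50 to +10; then a ramp rises at 20 degrees to the spout, the walls narrowing from 86 to 64 mm.
- handle (a point): Middle of the basket's black grip bar, 99 mm above the basket's origin. Bar along the basket's y: 10 mm thick in x, 92 mm clear length, z = 86 to 112 mm, rigid, on a flat post at each end (y = +-46 mm, 12 mm wide in x). Free all round above the walls: pinch it across x from above.
- spout (a point): Middle of the spout's sill: a 64 mm wide notch in the basket's rim, in its frame at x = 84, y = 0, z = 33 mm; the lip's underside is at 29 mm. Balls stay in while the spout end is tilted down by less than 15 degrees, begin to roll out at about 22, and all leave at 40 to 45; at 45 the spout is the basket's lowest point.
- ball0_center (a point): Centre of one of three alike loose terracotta balls, 20 mm in diameter, 11 g; they start in the basket on its flat floor.
- ball1_center (a point): Centre of one of three alike loose terracotta balls, 20 mm in diameter, 11 g; they start in the basket on its flat floor.
- ball2_center (a point): Centre of one of three alike loose terracotta balls, 20 mm in diameter, 11 g; they start in the basket on its flat floor.
- ball0: The ball with the centre named above (its origin is not its centre; it turns as the ball rolls).
- ball1: The ball with the centre named above (its origin is not its centre; it turns as the ball rolls).
- ball2: The ball with the centre named above (its origin is not its centre; it turns as the ball rolls).
- tray: Fixed open tray of plain aluminium, 160 (x) by 130 (y) by 45 mm high, walls and floor 4 mm. Origin: centre of the underside, z up. The lid covers it at the start.
- lid: Loose flat steel lid on the tray's rim, 220 g or so. Origin: centre of the underside of its plug (140 x 110 x 5 mm, loose in the tray), z up; 40 mm above the table at the start. Plate over the plug 168 (x) by 138 (y) by 4 mm, top at z = 9 mm. On it a black block grip, centred: 14 mm thick in x, 70 mm long in y, z = 9 to 45 mm; pinch it across x from above.
- mat: Fixed black rubber mat, 190 (x) by 160 (y) mm, 3 mm thick, empty. Origin: centre of the underside.
- rack: Fixed white plastic slatted draining rack, 180 by 180 mm, with a flat top 30 mm above the table and no rim. Origin: centre of the footprint, at table height. The rack, the tray and the mat are in any order left, middle and right.
- bottle: Bystander: upright amber bottle, 56 mm in diameter, 135 mm high. Origin: centre of the underside.
- jar: Bystander: white jar, 60 mm in diameter, 70 mm high. Origin: centre of the underside.
- beaker: Bystander: clear plastic beaker, 64 mm in diameter, 85 mm high. Origin: centre of the underside.
- weight: Bystander: brass weight with a knob, 60 mm in diameter, 68 mm high. Origin: centre of the underside.
- swabbox: Bystander: plain cardboard box, 75 (x) by 125 (y) by 65 mm high. Origin: centre of the underside.
- tuberack: Bystander: pink tube rack, 75 (x) by 190 (y) by 30 mm, with tubes up to 40 mm. Origin: centre of the underside.
- brush: Bystander: hand brush 170 mm long, lying in front of the robot. Origin: middle of its underside, x along it.

How it is judged:
On the way, in this order (a step that is already met when the one before it is completed fails the run):
1. the lid lies flat on the mat, let go (horizontal distance between lid and mat below 0.02 m and height (world z) of lid below 0.008 m and angle between lid's own z axis and vertical below 0.08 rad and contact force between the fingers and lid below 0.1 N and linear speed of lid below 0.03 m/s), for 0.2 s.
2. all three balls are in the tray (x of ball0_center in the frame of tray between -0.077 and 0.077 m and y of ball0_center in the frame of tray between -0.062 and 0.062 m and z of ball0_center in the frame of tray between 0.004 and 0.045 m and x of ball1_center in the frame of tray between -0.077 and 0.077 m and y of ball1_center in the frame of tray between -0.062 and 0.062 m and z of ball1_center in the frame of tray between 0.004 and 0.045 m and x of ball2_center in the frame of tray between -0.077 and 0.077 m and y of ball2_center in the frame of tray between -0.062 and 0.062 m and z of ball2_center in the frame of tray between 0.004 and 0.045 m), for 0.2 s.
At the end, for the whole second after the job is handed in: All three balls lie in the tray (centres inside its walls and below its rim); the lid lies flat on the mat, its centre within 20 mm of the mat's; the basket stands upright on the rack, its origin within 25 mm of the rack's centre; all at rest (all of step 2 and horizontal distance between lid and mat below 0.02 m and height (world z) of lid below 0.008 m and angle between each of lid, basket's own z axis and vertical below 0.08 rad and horizontal distance between basket and rack below 0.025 m and z of basket in the frame of rack between 0.025 and 0.036 m and linear speed of each of ball0, ball1, ball2, basket, lid below 0.03 m/s); the robot touches nothing.
It fails at once if a bystander is pushed more than 30 mm or tipped (distance of any of bottle, jar, beaker, weight, swabbox, tuberack, brush from where it was at the start of the episode above 0.03 m or angle between any of bottle, jar, beaker, weight, swabbox, tuberack's own z axis and vertical above 0.35 rad).
It fails at once if the gripper touches a ball (contact force between the fingers and ball0 above 0.3 N or contact force between the fingers and ball1 above 0.3 N or contact force between the fingers and ball2 above 0.3 N).
It fails at once if a ball falls hard (faster than 2.2 m/s, a drop of some 250 mm) (linear speed of any of ball0, ball1, ball2 above 2.2 m/s).
It fails at once if the lid or the basket is slammed down (over 100 N on its support) (contact force between lid and mat above 100 N or contact force between basket and rack above 100 N).
It also fails if it takes over 72 s, if anything falls off the work surface, if the arm or the gripper's body presses on something with over 40 N, if the wrist force passes 120 N, or if a joint passes its speed limit or range.

## Robot

A 7-joint arm with a two-finger parallel gripper is mounted at the origin on the work surface. World frame = base frame: x ahead of the robot, y to its left, z up, the work surface at z = 0. Lengths are in m, angles in rad, forces in N, time in s.
With the tool pointing down it reaches from about 0.425 to 0.875 m from the base axis. Payload 4.7 kg.
Tool frame: the origin (TCP) lies on the centre line of the jaws, within the pads' length; the fingertips stand 8 mm ahead of it and the grasp point (between the pads) lies 11 mm behind it; z points along the fingers, y is the direction in which the jaws open and shut (so a half turn about z gives the same grasp; the last joint's range is limited). The gripper opens to 87 mm and grips with 3 to 60 N. Pads are 19 mm wide; open, the fingers measure 117 mm over their backs; the gripper's body (75 mm by 190 mm) begins 51 mm behind the grasp point.
Start: joints at [1.301, 0.321, -0.07, 1.45, 0.023, 1.371, -0.057], TCP at [0.182, -0.624, 0.198] pointing down, gripper open.
Joint ranges: [-2.86, 2.86], [-0.3, 2.09], [-1.38, 1.24], [0.06, 2.45], [-1.56, 4.7], [0.09, 2.05], [-2.69, 2.69]. Speed limits (rad/s): [2.57, 2.57, 3.14, 3.14, 3.14, 3.14, 3.14].

## Interface

Orientations are given as a rotation vector (axis times angle).
In Python, from bench import status, optics, order gives the robot as it stands.
- The arm moves only by the tool step_arm, never from a script. Its argument "rows" is a list of rows, each a list of 3 entries, a list of its own where there are three numbers: the turn, a rotation vector about the tool's x, y, z in degrees, then the shift along the tool's x, y, z in mm, then the finger opening in mm, from 0 to 87. A call has 1 to 12 rows; each row shifts and turns the pose as measured when the row begins, along the tool's axes as they then stand; what a row does not reach is not made up. A row lasts 1/12 s, in which the tool goes at most 41.7 mm and 7.16 degrees, less where a joint would pass 70% of its speed; a pose out of reach is approached as far as the arm can. A call is refused whole if a number of a shift passes 41.7 or a number of a turn 7.16, either way. A call with a gripper value outside its range is refused whole. The fingers move at their own pace and stop on an object; "grip_force" is the grip in N (left out, the last holds). Time passes only in rows, so rows that do not move let the fingers close. It gives the time, the measured TCP pose, the force and the opening at its end, in the units of the state.
- status.get_state(): the state, without advancing time (a new reading comes with each control period).
- optics.get_image(name): name is "scene" or "top" or "wrist"; returns a dict with "frame" (420x560x3 uint8, red, green, blue), "range_z" (420x560 float32, m along the optical axis (not along the pixel's ray), 0 where there is no reading), "K" (3x3 intrinsics, pixels), "R" (3x3) and "t" (3): a world point X has camera coordinates R X + t. Camera axes: x right, y down, z forward; pixel columns grow to the right and rows downward; lengths in m; the calibration is good to about 2 mm. A picture is of the moment at which its call begins.
- order.close_job(): hands the job in, once; it reports no verdict.
The state is a dict: "time": time; "joint_positions": joint angles; "qd": joint speeds; "joint_torque": joint torques, N m; "position": TCP position; "tool_rot": TCP orientation; "ft_force": force on the tool from outside, world axes, zero at the start; "torque": the same for the moment, N m; "grip_width": opening from 0.0 (shut) to 1.0 (fully open).
Only numpy, scipy, OpenCV 4.12 (cv2) and the standard library are available. Lean on these libraries where they do the work, as an engineer would, in place of code of your own. Each camera call takes 0.05 s, during which the arm holds its last target.

## Working session

There is one attempt and no reset: what is moved stays moved. The work goes in short steps, Python scripts to look and compute and a tool call to move; the robot and the scene stay as the last step left them, time stands still between calls to the robot, and variables do not carry over. Pictures are saved under pics/ and viewed, and the job is handed in when it is done.

Besides the shell and the picture viewer there is one more tool, called after ">>>" as name([rows], argument=value, ...), one row to a line, values as JSON. step_arm: Moves the arm, as the interface text tells. Its arguments: {"type":"object","properties":{"rows":{"type":"array"},"grip_force":{"type":"number"}},"required":["rows"]}

```bash
ls; mkdir -p pics; python3 - <<'E'
from bench import status, optics
import cv2, numpy as np
s=status.get_state(); print({k:np.round(v,3).tolist() for k,v in s.items()})
for n in ["scene","top"]:
    d=optics.get_image(n); cv2.imwrite(f"pics/{n}0.png",d["frame"][:,:,::-1]); np.savez(f"{n}0.npz",**d)
    print(n,np.round(d["K"],1).tolist(),np.round(d["R"],3).tolist(),d["t"])
E
```

```text
pics
{'time': 0.0, 'joint_positions': [1.301, 0.322, -0.07, 1.452, 0.023, 1.371, -0.057], 'qd': [-0.001, -0.001, 0.001, -0.002, 0.0, -0.0, -0.001], 'joint_torque': [0.0, -49.129, -0.404, -31.253, -0.064, 0.044, 0.0], 'position': [0.182, -0.623, 0.197], 'tool_rot': [-3.108, -0.444, 0.001], 'ft_force': [0.697, 0.091, -0.352], 'torque': [-0.037, -0.011, -0.004], 'grip_width': 1.003}
scene [[411.4, 0.0, 278.5], [0.0, 411.4, 204.3], [0.0, 0.0, 1.0]] [[0.039, 0.999, 0.015], [0.778, -0.021, -0.628], [-0.627, 0.036, -0.778]] [-0.04453689 -0.38093307  1.53959056]
top [[546.2, 0.0, 284.2], [0.0, 546.2, 213.8], [0.0, 0.0, 1.0]] [[0.024, -1.0, -0.005], [-0.991, -0.024, -0.134], [0.134, 0.008, -0.991]] [-0.0157121   0.55095312  1.69386911]
```

View pics/scene0.png

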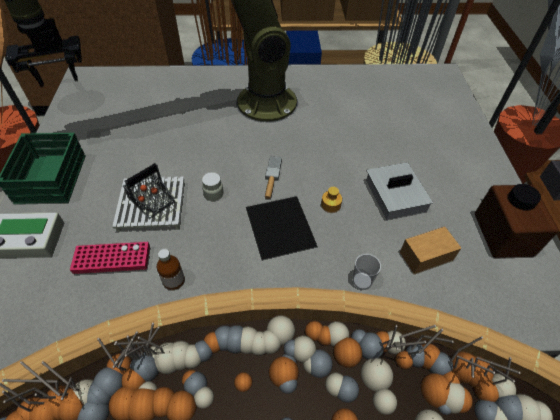

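View pics/top0.png

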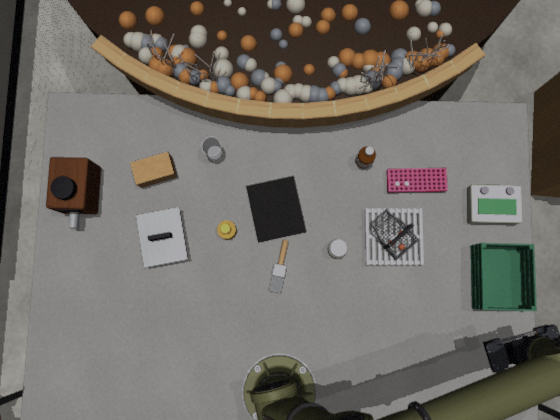

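The tray with its lid is on the left (top view px 162,237), the mat in the middle (276,209), and the rack with the basket on the right (395,237). The basket is turned, and the robot is at the bottom. Next I'll measure these.

```bash
cat > h.py <<'E'
import numpy as np, cv2
from scipy.spatial.transform import Rotation as Rn
def cloud(d):
    z=d["range_z"]; v,u=np.mgrid[:z.shape[0],:z.shape[1]]; K=d["K"]
    c=np.stack([(u-K[0,2])/K[0,0]*z,(v-K[1,2])/K[1,1]*z,z],-1)
    w=(c-d["t"])@d["R"]; w[z==0]=np.nan
    return w
def rect(P):
    (c,s,a)=cv2.minAreaRect((P[:,:2]*1000).astype(np.float32)); return np.round(c,1),np.round(s,1),round(a,1)
E
python3 - <<'E'
from h import *
for n in ["top","scene"]:
    d=dict(np.load(n+"0.npz")); W=cloud(d); f=d["frame"].astype(int)
    print(n,"table z",np.nanmedian(W[260:300,150:230,2]) if n=="top" else np.nanmedian(W[120:150,150:200,2]))
    x,y,z=W[...,0],W[...,1],W[...,2]
    def box(x0,x1,y0,y1,z0,z1): return (x>x0)&(x<x1)&(y>y0)&(y<y1)&(z>z0)&(z<z1)
    reg={"lid":(.3,.75,.2,.5,.04,.065),"lidgrip":(.3,.75,.2,.5,.072,.12),"rack":(.3,.75,-.6,-.2,.022,.04),"handle":(.3,.75,-.6,-.2,.118,.16)}
    for k,b in reg.items():
        m=box(*b); P=W[m]; 
        if len(P)<5: print(k,len(P)); continue
        print(k,len(P),rect(P),np.round(np.nanmedian(P,0),4),'zmax',np.round(np.nanmax(P[:,2]),3))
    m=((f.sum(-1)<75)&box(.3,.75,-.15,.2,-.01,.02)).astype(np.uint8)
    m=cv2.morphologyEx(m,cv2.MORPH_OPEN,np.ones((5,5)))>0; print("mat",m.sum(),rect(W[m]))
d=dict(np.load("top0.npz"));cv2.imwrite("pics/b.png",cv2.resize(d["frame"][180:290,340:450,::-1],None,fx=5,fy=5,interpolation=2))
E
```

```text
top table z 0.00012755236350233838
lid 2778 (array([569.3, 322.6]), array([354.6, 291.3]), 8.8) [0.4937 0.3872 0.0503] zmax 0.065
lidgrip 195 (array([616.6, 311. ]), array([262.8, 284.8]), 16.6) [0.4745 0.3787 0.0829] zmax 0.095
rack 3269 (array([ 534.8, -414.5]), array([371. , 422.6]), 90.0) [ 0.5636 -0.3875  0.0301] zmax 0.04
handle 189 (array([ 607.8, -321.7]), array([307.2,  89.5]), 13.4) [ 0.5009 -0.332   0.1386] zmax 0.15
mat 0 (array([0., 0.]), array([0., 0.]), 0.0)
scene table z 0.0009559647641341552
lid 2759 (array([567.4, 324.2]), array([357.1, 292.8]), 8.4) [0.5193 0.3852 0.0502] zmax 0.065
lidgrip 251 (array([602.2, 307.6]), array([ 60. , 353.6]), 61.3) [0.478  0.3539 0.0832] zmax 0.089
rack 3905 (array([ 524.8, -414. ]), array([420. , 402.6]), 83.4) [ 0.6294 -0.3948  0.0305] zmax 0.04
handle 417 (array([ 609.2, -319.7]), array([306.2,  88.3]), 13.5) [ 0.4982 -0.337   0.135 ] zmax 0.145
mat 2289 (array([573.5,  26.8]), array([182.8, 153.1]), 13.1)
```

View pics/b.png

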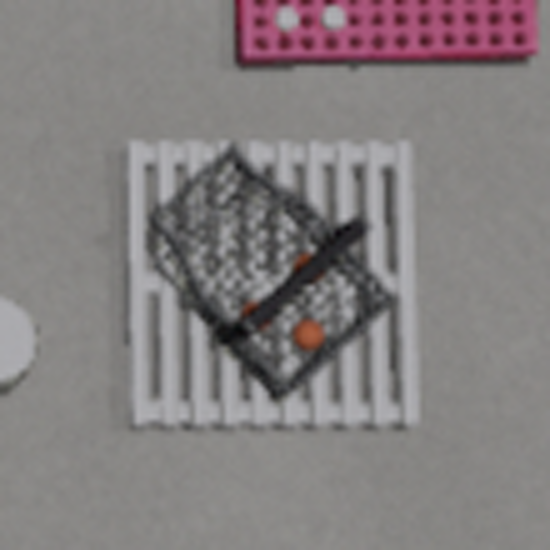

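The basket's spout points up and left, i.e. world +x+y (yaw of roughly 45–50°). I'll refine this with tighter regions.

```bash
cat >> h.py <<'E'
def comp(m,seed=None):
    n,l,s,c=cv2.connectedComponentsWithStats(m.astype(np.uint8),connectivity=8)
    i=1+np.argmax(s[1:,4]); return l==i
E
python3 - <<'E'
from h import *
for n in ["top","scene"]:
    d=dict(np.load(n+"0.npz")); W=cloud(d); f=d["frame"].astype(int)
    x,y,z=W[...,0],W[...,1],W[...,2]
    def box(x0,x1,y0,y1,z0,z1): return (x>x0)&(x<x1)&(y>y0)&(y<y1)&(z>z0)&(z<z1)
    reg={"lid":(.35,.62,.25,.5,.043,.06),"lidgrip":(.4,.56,.3,.46,.074,.12),"rack":(.3,.75,-.6,-.2,.022,.04),"handle":(.4,.6,-.5,-.25,.125,.16)}
    for k,b in reg.items():
        m=comp(box(*b)); P=W[m]
        print(n,k,len(P),rect(P),np.round(np.nanmedian(P,0),4),'zmax',np.round(np.nanmax(P[:,2]),3))
    m=comp((f.sum(-1)<110)&box(.4,.75,-.1,.15,-.01,.02))
    print("mat",m.sum(),rect(W[m]))
    for k,b in {"jar":(.4,.6,-.22,-.1,.05,.09),"bottle":(.65,.85,-.4,-.2,.1,.16),"weight":(.45,.65,.1,.25,.02,.09),"beaker":(.7,.9,.1,.3,.03,.1),"box":(.6,.85,.25,.5,.055,.075)}.items():
        m=box(*b)
        if m.sum()>4: P=W[comp(m)];print(k,len(P),rect(P))
E
```

```text
top lid 2055 (array([469.3, 380.2]), array([168.7, 139.6]), 12.2) [0.4653 0.3798 0.0495] zmax 0.06
top lidgrip 112 (array([468.8, 380. ]), array([14.6, 69.1]), 11.9) [0.4684 0.3801 0.0847] zmax 0.095
top rack 1384 (array([ 490.6, -351.9]), array([178.9, 181.7]), 1.3) [ 0.4661 -0.3551  0.0297] zmax 0.04
top handle 124 (array([ 484.9, -350.2]), array([11.4, 97.9]), 41.7) [ 0.4822 -0.3481  0.1408] zmax 0.15
mat 2661 (array([572.4,  26.9]), array([185.1, 154.6]), 13.7)
jar 234 (array([ 447.5, -172.4]), array([49.9, 52.5]), 46.1)
bottle 116 (array([ 736.9, -258.5]), array([36.6, 31.1]), 82.8)
weight 282 (array([499.7, 179.9]), array([59.9, 55.8]), 47.0)
beaker 294 (array([869.4, 201.2]), array([203.6,  10.1]), 77.9)
box 932 (array([685.3, 419. ]), array([ 79.1, 125.9]), 17.8)
scene lid 1782 (array([468.3, 380.9]), array([170.5, 141.4]), 12.4) [0.483  0.3779 0.0494] zmax 0.06
scene lidgrip 140 (array([469. , 380.6]), array([17.5, 69.7]), 11.8) [0.4716 0.379  0.0841] zmax 0.089
scene rack 1892 (array([ 675. , -425.1]), array([ 79.1, 191.1]), 2.1) [ 0.6787 -0.4255  0.0305] zmax 0.04
scene handle 252 (array([ 485.1, -349.2]), array([12.9, 96.7]), 42.5) [ 0.4879 -0.3494  0.1384] zmax 0.145
mat 2868 (array([572.5,  26.4]), array([189.5, 157.1]), 13.9)
jar 261 (array([ 447.5, -170.9]), array([51. , 51.4]), 81.7)
bottle 211 (array([ 741., -255.]), array([29.3, 33.8]), 48.2)
weight 345 (array([503.9, 179.5]), array([58.3, 52.7]), 77.5)
beaker 599 (array([754.8, 232.8]), array([61.6, 63.8]), 35.4)
box 1242 (array([685.6, 420.3]), array([ 76.2, 127.7]), 18.4)
```

```bash
cat >> h.py <<'E'
def down(yaw):  # tool z down, tool y at yaw (deg)
    a=np.radians(yaw); y=np.array([np.cos(a),np.sin(a),0]); z=np.array([0,0,-1.]); return np.stack([np.cross(y,z),y,z],1)
def cur():
    from bench import status
    s=status.get_state(); R=Rn.from_rotvec(s["tool_rot"]).as_matrix()
    import json; 
    with open("log.jsonl","a") as f: f.write(json.dumps({k:np.array(s[k]).tolist() for k in ["joint_positions","position","tool_rot"]})+"\n")
    yv=R[:,1]; print("t",round(float(s["time"]),2),"p",np.round(s["position"],4),"yaw",round(float(np.degrees(np.arctan2(yv[1],yv[0]))),1),"tilt",round(float(np.degrees(np.arccos(-R[2,2]))),1),"F",np.round(s["ft_force"],1),"T",np.round(s["torque"],2),"g",round(float(s["grip_width"]),3),"q",np.round(s["joint_positions"],2))
    return np.array(s["position"]),R,s
def plan(p,R,path,n,gain=1.0,g=87,k=12):
    """path: func s in 0..1 -> (pos,R). print rows"""
    P,Q=p.copy(),R.copy()
    for i in range(n):
        pn,Rm=path((i+1)/n)
        sh=Q.T@(pn-P)*1000; tr=np.degrees(Rn.from_matrix(Q.T@Rm).as_rotvec())
        print([np.round(tr,1).tolist(),np.round(sh,0).astype(int).tolist(),g],end=",\n" if i%k!=k-1 else "\n--\n")
        P,Q=pn,Rm
def arc(p,R,p1,R1):
    """cylindrical interpolation around base axis"""
    r0,a0=np.hypot(p[0],p[1]),np.arctan2(p[1],p[0]); r1,a1=np.hypot(p1[0],p1[1]),np.arctan2(p1[1],p1[0])
    rv=Rn.from_matrix(R.T@R1).as_rotvec()
    def f(s):
        r=r0+(r1-r0)*s;a=a0+(a1-a0)*s
        return np.array([r*np.cos(a),r*np.sin(a),p[2]+(p1[2]-p[2])*s]), R@Rn.from_rotvec(rv*s).as_matrix()
    return f
def line(p,R,p1,R1):
    rv=Rn.from_matrix(R.T@R1).as_rotvec()
    return lambda s:(p+(p1-p)*s, R@Rn.from_rotvec(rv*s).as_matrix())
E
python3 - <<'E'
from h import *
p,R,s=cur()
p1=np.array([.469,.380,.2]); plan(p,R,arc(p,R,p1,down(12)),36)
E
```

```text
t 0.1 p [ 0.1818 -0.6235  0.1971] yaw -73.7 tilt 0.1 F [0.4 0.3 0.2] T [-0.01 -0.03  0.01] g 1.0 q [ 1.3   0.32 -0.07  1.45  0.02  1.37 -0.06]
[[-0.0, -0.0, -2.4], [35, -2, 0], 87],
[[-0.0, -0.0, -2.4], [35, -3, 0], 87],
[[-0.0, -0.0, -2.4], [35, -3, 0], 87],
[[-0.0, -0.0, -2.4], [35, -4, 0], 87],
[[-0.0, -0.0, -2.4], [35, -4, 0], 87],
[[-0.0, -0.0, -2.4], [35, -5, 0], 87],
[[-0.0, -0.0, -2.4], [35, -5, 0], 87],
[[-0.0, -0.0, -2.4], [35, -5, 0], 87],
[[-0.0, -0.0, -2.4], [34, -6, 0], 87],
[[-0.0, -0.0, -2.4], [34, -6, 0], 87],
[[-0.0, -0.0, -2.4], [34, -7, 0], 87],
[[-0.0, -0.0, -2.4], [34, -7, 0], 87]
--
[[-0.0, -0.0, -2.4], [34, -8, 0], 87],
[[-0.0, -0.0, -2.4], [34, -8, 0], 87],
[[-0.0, -0.0, -2.4], [33, -8, 0], 87],
[[-0.0, -0.0, -2.4], [33, -9, 0], 87],
[[-0.0, -0.0, -2.4], [33, -9, 0], 87],
[[-0.0, -0.0, -2.4], [33, -10, 0], 87],
[[-0.0, -0.0, -2.4], [33, -10, 0], 87],
[[-0.0, -0.0, -2.4], [33, -11, 0], 87],
[[-0.0, -0.0, -2.4], [32, -11, 0], 87],
[[-0.0, -0.0, -2.4], [32, -11, 0], 87],
[[-0.0, -0.0, -2.4], [32, -12, 0], 87],
[[-0.0, -0.0, -2.4], [32, -12, 0], 87]
--
[[-0.0, -0.0, -2.4], [31, -13, 0], 87],
[[-0.0, -0.0, -2.4], [31, -13, 0], 87],
[[-0.0, -0.0, -2.4], [31, -13, 0], 87],
[[-0.0, -0.0, -2.4], [31, -14, 0], 87],
[[-0.0, -0.0, -2.4], [30, -14, 0], 87],
[[-0.0, -0.0, -2.4], [30, -14, 0], 87],
[[-0.0, -0.0, -2.4], [30, -15, 0], 87],
[[-0.0, -0.0, -2.4], [30, -15, 0], 87],
[[-0.0, -0.0, -2.4], [29, -15, 0], 87],
[[-0.0, -0.0, -2.4], [29, -16, 0], 87],
[[-0.0, -0.0, -2.4], [29, -16, 0], 87],
[[-0.0, -0.0, -2.4], [29, -17, 0], 87]
--
```

```bash
python3 - <<'E'
from h import *
for n in ["top","scene"]:
    d=dict(np.load(n+"0.npz")); W=cloud(d); x,y,z=W[...,0],W[...,1],W[...,2]
    m=(x>.25)&(x<.9)&(y<-.45)&(y>-1)&(z<.3)&(z>.04)
    P=W[m]; print(n,len(P),P.min(0),P.max(0))
    m=(x>.25)&(x<.9)&(y<.7)&(y>-.45)&(z<.4)&(z>.1)
    P=W[m]; print(n,len(P),P.min(0),P.max(0))
E
```

```text
top 3392 [ 0.27069631 -0.76383399  0.0400203 ] [ 0.70983779 -0.45715649  0.10941961]
top 5250 [ 0.44910377 -0.39025679  0.10004992] [0.89997066 0.69990409 0.17209594]
scene 4853 [ 0.26633453 -0.76224168  0.0400427 ] [ 0.6630621  -0.58608871  0.10586659]
scene 8975 [ 0.45144871 -0.38892058  0.10000458] [0.8999916  0.69998542 0.16614217]
```

>>> step_arm([
  [[0,0,-2.4],[35,-2,0],87],
  [[0,0,-2.4],[35,-3,0],87],
  [[0,0,-2.4],[35,-3,0],87],
  [[0,0,-2.4],[35,-4,0],87],
  [[0,0,-2.4],[35,-4,0],87],
  [[0,0,-2.4],[35,-5,0],87],
])

```text
time: 0.6
position: [0.3593, -0.5288, 0.1916]
tool_rot: [-3.029, -0.809, 0.015]
ft_force: [0.1, -0.0, -0.4]
grip_width: 0.998
```

```bash
python3 - <<'E'
from h import *
p,R,s=cur()
p1=np.array([.469,.380,.2]); plan(p,R,arc(p,R,p1,down(12)),26)
E
```

```text
t 0.6 p [ 0.3593 -0.5288  0.1916] yaw -60.1 tilt 0.7 F [ 0.1 -0.  -0.4] T [-0.04 -0.07 -0.03] g 0.998 q [ 1.09  0.32 -0.2   1.47  0.07  1.37 -0.17]
[[-0.0, 0.0, -2.8], [40, -6, -1], 87],
[[-0.0, 0.0, -2.8], [40, -6, -1], 87],
[[-0.0, 0.0, -2.8], [40, -7, -1], 87],
[[-0.0, 0.0, -2.8], [40, -7, -1], 87],
[[-0.0, 0.0, -2.8], [40, -8, -1], 87],
[[-0.0, 0.0, -2.8], [39, -9, 0], 87],
[[-0.0, 0.0, -2.8], [39, -9, 0], 87],
[[-0.0, 0.0, -2.8], [39, -10, 0], 87],
[[-0.0, 0.0, -2.8], [39, -10, 0], 87],
[[-0.0, 0.0, -2.8], [38, -11, 0], 87],
[[-0.0, 0.0, -2.8], [38, -12, 0], 87],
[[-0.0, 0.0, -2.8], [38, -12, 0], 87]
--
[[-0.0, 0.0, -2.8], [38, -13, 0], 87],
[[-0.0, 0.0, -2.8], [37, -13, 0], 87],
[[-0.0, 0.0, -2.8], [37, -14, 0], 87],
[[-0.0, 0.0, -2.8], [37, -14, 0], 87],
[[-0.0, 0.0, -2.8], [36, -15, 0], 87],
[[-0.0, 0.0, -2.8], [36, -15, 0], 87],
[[-0.0, 0.0, -2.8], [36, -16, 0], 87],
[[-0.0, 0.0, -2.8], [35, -16, 0], 87],
[[-0.0, 0.0, -2.8], [35, -17, 0], 87],
[[-0.0, 0.0, -2.8], [35, -17, 0], 87],
[[-0.0, 0.0, -2.8], [34, -18, 0], 87],
[[-0.0, 0.0, -2.8], [34, -18, 0], 87]
--
[[-0.0, 0.0, -2.8], [34, -19, 0], 87],
[[-0.0, 0.0, -2.8], [33, -19, 0], 87],
```

>>> step_arm([
  [[0,0,-2.8],[40,-6,-2],87],
  [[0,0,-2.8],[40,-6,-2],87],
  [[0,0,-2.8],[40,-7,-2],87],
  [[0,0,-2.8],[40,-7,-2],87],
  [[0,0,-2.8],[40,-8,-1],87],
  [[0,0,-2.8],[39,-9,-1],87],
  [[0,0,-2.8],[39,-9,-1],87],
  [[0,0,-2.8],[39,-10,-1],87],
  [[0,0,-2.8],[39,-10,-1],87],
  [[0,0,-2.8],[38,-11,-1],87],
  [[0,0,-2.8],[38,-12,-1],87],
  [[0,0,-2.8],[38,-12,-1],87],
])

```text
time: 1.6
position: [0.6104, -0.1124, 0.1987]
tool_rot: [-2.636, -1.678, 0.017]
ft_force: [0.5, 0.3, 1.1]
grip_width: 0.999
```

```bash
python3 - <<'E'
from h import *
p,R,s=cur()
p1=np.array([.469,.380,.19]); plan(p,R,arc(p,R,p1,down(12)),17)
E
```

```text
t 1.6 p [ 0.6104 -0.1124  0.1987] yaw -25.1 tilt 1.2 F [0.5 0.3 1.1] T [-0.04 -0.14 -0.01] g 0.999 q [ 0.56  0.32 -0.52  1.49  0.15  1.39 -0.41]
[[-0.1, -0.0, -2.2], [30, -10, 1], 87],
[[-0.1, -0.0, -2.2], [30, -10, 1], 87],
[[-0.1, -0.0, -2.2], [30, -10, 1], 87],
[[-0.1, -0.0, -2.2], [29, -11, 1], 87],
[[-0.1, -0.0, -2.2], [29, -11, 1], 87],
[[-0.1, -0.0, -2.2], [29, -11, 1], 87],
[[-0.1, -0.0, -2.2], [29, -12, 1], 87],
[[-0.1, -0.0, -2.2], [29, -12, 1], 87],
[[-0.1, -0.0, -2.2], [28, -13, 1], 87],
[[-0.1, -0.0, -2.2], [28, -13, 1], 87],
[[-0.1, -0.0, -2.2], [28, -13, 1], 87],
[[-0.1, -0.0, -2.2], [28, -14, 1], 87]
--
[[-0.1, -0.0, -2.2], [28, -14, 1], 87],
[[-0.1, -0.0, -2.2], [27, -14, 1], 87],
[[-0.1, -0.0, -2.2], [27, -15, 1], 87],
[[-0.1, -0.0, -2.2], [27, -15, 1], 87],
[[-0.1, -0.0, -2.2], [27, -15, 1], 87],
```

>>> step_arm([
  [[0,0,-2.6],[36,-12,0],87],
  [[0,0,-2.6],[36,-12,0],87],
  [[0,0,-2.6],[36,-13,0],87],
  [[0,0,-2.6],[36,-13,0],87],
  [[0,0,-2.6],[35,-14,0],87],
  [[0,0,-2.6],[35,-14,0],87],
  [[0,0,-2.6],[35,-15,0],87],
  [[0,0,-2.6],[34,-15,0],87],
  [[0,0,-2.6],[34,-16,0],87],
  [[0,0,-2.6],[34,-16,0],87],
  [[0,0,-2.6],[34,-16,0],87],
  [[0,0,-2.6],[33,-17,0],87],
])

```text
time: 2.6
position: [0.5095, 0.3414, 0.1989]
tool_rot: [-2.051, -2.347, 0.015]
ft_force: [0.8, -0.5, 0.2]
grip_width: 0.999
```

```bash
python3 - <<'E'
from h import *
p,R,s=cur()
p1=np.array([.469,.380,.15]); plan(p,R,arc(p,R,p1,down(12)),6)
E
```

```text
t 2.6 p [0.5095 0.3414 0.1989] yaw 7.7 tilt 1.5 F [ 0.8 -0.5  0.2] T [ 0.04 -0.15 -0.03] g 0.999 q [ 0.02  0.36 -0.81  1.51  0.24  1.4  -0.67]
[[-0.2, -0.1, -0.7], [7, -5, 8], 87],
[[-0.2, -0.1, -0.7], [7, -5, 8], 87],
[[-0.2, -0.1, -0.7], [7, -5, 8], 87],
[[-0.2, -0.1, -0.7], [7, -6, 8], 87],
[[-0.2, -0.1, -0.7], [7, -6, 8], 87],
[[-0.2, -0.1, -0.7], [7, -6, 8], 87],
```

>>> step_arm([
  [[-0.2,-0.1,-0.9],[9,-7,10],87],
  [[-0.2,-0.1,-0.9],[9,-7,10],87],
  [[-0.2,-0.1,-0.9],[9,-7,10],87],
  [[-0.2,-0.1,-0.9],[9,-7,10],87],
  [[-0.2,-0.1,-0.9],[8,-7,10],87],
  [[0,0,0],[0,0,0],87],
])

```text
time: 3.1
position: [0.4557, 0.3884, 0.1446]
tool_rot: [-1.942, -2.456, 0.002]
ft_force: [-1.6, 0.2, -0.7]
grip_width: 1.001
```

```bash
python3 - <<'E'
from h import *
p,R,s=cur()
p1=np.array([.469,.380,.063]); plan(p,R,line(p,R,p1,down(12)),6)
from bench import optics
d=optics.get_image("wrist"); cv2.imwrite("pics/w1.png",d["frame"][:,:,::-1])
W=cloud(d); x,y,z=W[...,0],W[...,1],W[...,2]
m=comp((z>.07)&(z<.1)&(np.hypot(x-.469,y-.38)<.08)); print(m.sum(),rect(W[m]))
E
```

```text
t 3.1 p [0.4557 0.3884 0.1446] yaw 13.3 tilt 0.6 F [-1.6  0.2 -0.7] T [ 0.02 -0.07 -0.01] g 1.001 q [-0.05  0.36 -0.85  1.63  0.27  1.28 -0.71]
[[-0.1, -0.1, 0.2], [-2, 2, 14], 87],
[[-0.1, -0.1, 0.2], [-2, 2, 14], 87],
[[-0.1, -0.1, 0.2], [-2, 2, 14], 87],
[[-0.1, -0.1, 0.2], [-2, 2, 14], 87],
[[-0.1, -0.1, 0.2], [-2, 2, 14], 87],
[[-0.1, -0.1, 0.2], [-2, 2, 14], 87],
1333 (array([468.5, 381.8]), array([14. , 69.7]), 12.2)
```

View pics/w1.png

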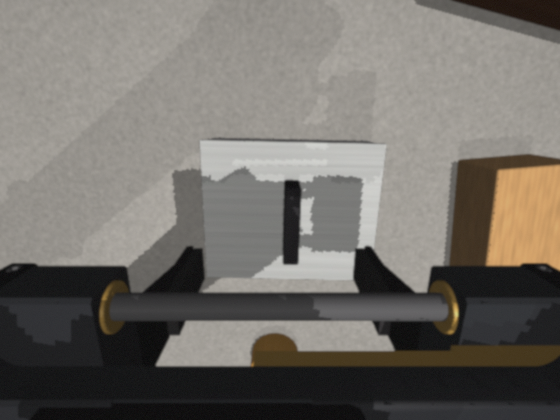

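The wrist view shows the grip bar at px (291,222) between the jaws, with its centre at (0.469,0.381), yaw 12°. Next I'll descend.

>>> step_arm([
  [[-0.1,0,0.3],[-4,3,14],87],
  [[-0.1,-0.1,0.3],[-3,3,14],87],
  [[-0.1,-0.1,0.3],[-3,2,14],87],
  [[-0.1,-0.1,0.2],[-1,2,14],87],
  [[0,0,0.1],[0,2,14],87],
  [[0,0,0],[0,0,8],87],
  [[0,0,0],[0,0,0],87],
])

```text
time: 3.73
position: [0.4806, 0.3732, 0.0625]
tool_rot: [1.992, 2.423, 0.005]
ft_force: [-0.3, -0.3, -1.0]
grip_width: 1.0
```

```bash
python3 - <<'E'
from h import *
p,R,s=cur()
p1=np.array([.4687,.381,.063]); plan(p,R,line(p,R,p1,down(12.2)),1)
E
```

```text
t 3.73 p [0.4806 0.3732 0.0625] yaw 11.2 tilt 0.3 F [-0.3 -0.3 -1. ] T [-0.05 -0.06  0.01] g 1.0 q [-0.07  0.45 -0.79  1.7   0.35  1.14 -0.77]
[[0.3, 0.1, -1.0], [10, -10, -1], 87],
```

>>> step_arm([
  [[0.2,0,-0.6],[6,-6,0],87],
  [[0,0,-0.3],[4,-4,0],87],
  [[0,0,0],[0,0,0],87],
])

```text
time: 3.98
position: [0.4679, 0.3818, 0.0622]
tool_rot: [1.974, 2.442, -0.0]
ft_force: [-0.3, -0.3, -0.0]
grip_width: 1.001
```

```bash
python3 - <<'E'
from h import *
p,R,s=cur()
p1=np.array([.4687,.381,.063]); plan(p,R,line(p,R,p1,down(12.2)),1)
E
```

```text
t 3.98 p [0.4679 0.3818 0.0622] yaw 12.1 tilt 0.1 F [-0.3 -0.3 -0. ] T [ 0.01 -0.08 -0.  ] g 1.001 q [-0.08  0.44 -0.8   1.71  0.35  1.14 -0.77]
[[0.0, 0.1, -0.1], [-1, 1, -1], 87],
```

Well aligned. I'll close on it and lift.

>>> step_arm([
  [[0,0,0],[0,0,0],10],
  [[0,0,0],[0,0,0],5],
  [[0,0,0],[0,0,0],5],
  [[0,0,0],[0,0,0],5],
  [[0,0,0],[0,0,0],5],
  [[0,0,0],[0,0,0],5],
  [[0,0,0],[0,0,0],5],
], grip_force=30)

```text
time: 4.57
position: [0.4682, 0.3844, 0.0655]
tool_rot: [1.969, 2.443, 0.008]
ft_force: [0.4, -0.5, -0.0]
grip_width: 0.555
```

>>> step_arm([
  [[0,0,0],[0,0,-6],5],
  [[0,0,0],[0,0,-8],5],
  [[0,0,0],[0,0,-12],5],
  [[0,0,0],[0,0,-15],5],
  [[0,0,0],[0,0,-15],5],
  [[0,0,0],[0,0,-15],5],
  [[0,0,0],[0,0,-15],5],
])

```text
time: 5.15
position: [0.4665, 0.3828, 0.1567]
tool_rot: [1.97, 2.445, 0.002]
ft_force: [0.7, -0.0, -0.0]
grip_width: 0.08
```

```bash
python3 - <<'E'
from h import *
p,R,s=cur()
p1=np.array([.5725,.0265,.15]); plan(p,R,arc(p,R,p1,down(13.8)),18,g=5)
E
```

```text
t 5.15 p [0.4665 0.3828 0.1567] yaw 12.3 tilt 0.1 F [ 0.7 -0.  -0. ] T [-0.03 -0.15 -0.05] g 0.08 q [-0.05  0.35 -0.84  1.61  0.27  1.3  -0.72]
[[0.0, 0.0, -0.1], [-20, 8, 0], 5],
[[0.0, 0.0, -0.1], [-20, 7, 0], 5],
[[0.0, 0.0, -0.1], [-20, 6, 0], 5],
[[0.0, 0.0, -0.1], [-21, 6, 0], 5],
[[0.0, 0.0, -0.1], [-21, 5, 0], 5],
[[0.0, 0.0, -0.1], [-21, 4, 0], 5],
[[0.0, 0.0, -0.1], [-21, 3, 0], 5],
[[0.0, 0.0, -0.1], [-21, 2, 0], 5],
[[0.0, 0.0, -0.1], [-21, 2, 0], 5],
[[0.0, 0.0, -0.1], [-21, 1, 0], 5],
[[0.0, 0.0, -0.1], [-21, 0, 0], 5],
[[0.0, 0.0, -0.1], [-21, -1, 0], 5]
--
[[0.0, 0.0, -0.1], [-21, -1, 0], 5],
[[0.0, 0.0, -0.1], [-21, -2, 0], 5],
[[0.0, 0.0, -0.1], [-20, -3, 0], 5],
[[0.0, 0.0, -0.1], [-20, -4, 0], 5],
[[0.0, 0.0, -0.1], [-20, -4, 0], 5],
[[0.0, 0.0, -0.1], [-20, -5, 0], 5],
```

The fingers close slowly, at about 66 mm/s, so they were still open at the lift and missed the grip. I'll reopen and check the lid.

>>> step_arm([
  [[0,0,0],[0,0,0],50],
  [[0,0,0],[0,0,0],50],
  [[0,0,0],[0,0,0],50],
  [[0,0,0],[0,0,0],50],
  [[0,0,0],[0,0,0],50],
  [[0,0,0],[0,0,0],50],
  [[0,0,0],[0,0,0],50],
  [[0,0,0],[0,0,0],50],
])

```text
time: 5.82
position: [0.4671, 0.3838, 0.1598]
tool_rot: [1.969, 2.444, 0.008]
ft_force: [-0.5, -0.3, 0.6]
grip_width: 0.546
```

```bash
python3 - <<'E'
from h import *
p,R,s=cur()
from bench import optics
d=optics.get_image("wrist")
W=cloud(d); x,y,z=W[...,0],W[...,1],W[...,2]
m=comp((z>.072)&(z<.1)&(np.hypot(x-.469,y-.38)<.08)); print(m.sum(),rect(W[m]),np.nanmedian(W[m],0))
m=comp((z>.043)&(z<.06)&(np.hypot(x-.469,y-.38)<.2)); print(m.sum(),rect(W[m]),np.nanmedian(W[m],0))
p1=np.array([.469,.381,.063]); plan(p,R,line(p,R,p1,down(12.2)),6)
E
```

```text
t 5.82 p [0.4671 0.3838 0.1598] yaw 12.3 tilt 0.3 F [-0.5 -0.3  0.6] T [ 0.02 -0.11  0.03] g 0.546 q [-0.05  0.35 -0.84  1.6   0.27  1.3  -0.72]
1219 (array([468.6, 381.8]), array([13.9, 69.8]), 11.9) [0.467975   0.38388967 0.08402383]
20364 (array([468.5, 381.2]), array([168.5, 137.1]), 12.2) [0.46483976 0.39173705 0.04828078]
[[0.1, -0.0, 0.0], [-1, 0, 16], 87],
[[0.1, -0.0, 0.0], [-1, 0, 16], 87],
[[0.1, -0.0, 0.0], [-1, 0, 16], 87],
[[0.1, -0.0, 0.0], [-1, 0, 16], 87],
[[0.1, -0.0, 0.0], [-1, 0, 16], 87],
[[0.1, -0.0, 0.0], [-1, 0, 16], 87],
```

>>> step_arm([
  [[0,0,0],[-1,0,16],50],
  [[0,0,0],[-1,0,16],50],
  [[0,0,0],[-1,0,16],50],
  [[0,0,0],[-1,0,16],50],
  [[0,0,0],[0,0,16],50],
  [[0,0,0],[0,0,12],50],
  [[0,0,0],[0,0,0],50],
])

```text
time: 6.45
position: [0.4692, 0.3804, 0.064]
tool_rot: [1.969, 2.443, 0.01]
ft_force: [-0.1, 0.4, 0.1]
grip_width: 0.571
```

```bash
python3 - <<'E'
from h import *
p,R,s=cur()
p1=np.array([.4687,.381,.063]); plan(p,R,line(p,R,p1,down(12.2)),1)
E
```

```text
t 6.45 p [0.4692 0.3804 0.064 ] yaw 12.3 tilt 0.4 F [-0.1  0.4  0.1] T [-0.07 -0.07  0.01] g 0.571 q [-0.08  0.44 -0.8   1.71  0.34  1.14 -0.77]
[[0.4, -0.1, 0.1], [1, 0, 1], 87],
```

>>> step_arm([
  [[0.2,0,0],[0,0,0],5],
  [[0,0,0],[0,0,0],5],
  [[0,0,0],[0,0,0],5],
  [[0,0,0],[0,0,0],5],
  [[0,0,0],[0,0,0],5],
  [[0,0,0],[0,0,0],5],
  [[0,0,0],[0,0,0],5],
  [[0,0,0],[0,0,0],5],
  [[0,0,0],[0,0,0],5],
], grip_force=30)

```text
time: 7.2
position: [0.4712, 0.3826, 0.0683]
tool_rot: [1.97, 2.444, 0.015]
ft_force: [-0.7, -0.1, -0.1]
grip_width: 0.075
```

```bash
python3 - <<'E'
from h import *
p,R,s=cur()
from bench import optics
d=optics.get_image("wrist"); cv2.imwrite("pics/w2.png",d["frame"][:,:,::-1])
d=optics.get_image("scene"); cv2.imwrite("pics/s2.png",cv2.resize(d["frame"][140:240,330:460,::-1],None,fx=5,fy=5,interpolation=2))
E
```

```text
t 7.2 p [0.4712 0.3826 0.0683] yaw 12.3 tilt 0.5 F [-0.7 -0.1 -0.1] T [ 0.01 -0.06 -0.01] g 0.075 q [-0.08  0.43 -0.81  1.7   0.34  1.14 -0.76]
```

View pics/w2.png

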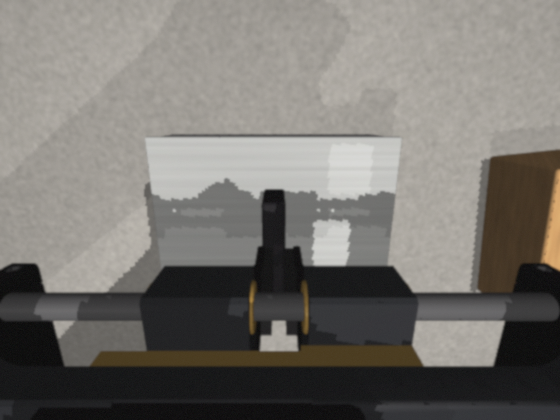

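View pics/s2.png

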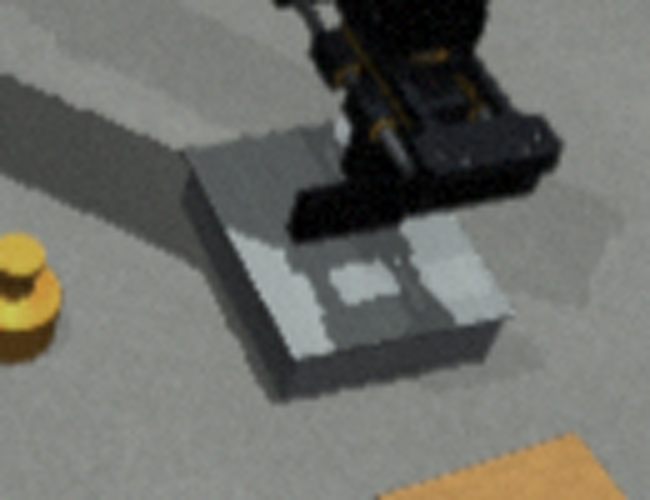

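The picture shows the jaws on the bar (px 273,240), but the opening reads 0.075, narrower than the 14 mm bar. I'll do a small test lift and check.

>>> step_arm([
  [[0,0,0],[0,0,0],5],
  [[0,0,0],[0,0,0],5],
  [[0,0,0],[0,0,-3],5],
  [[0,0,0],[0,0,-5],5],
  [[0,0,0],[0,0,-5],5],
  [[0,0,0],[0,0,0],5],
])

```text
time: 7.8
position: [0.4707, 0.3824, 0.0821]
tool_rot: [1.97, 2.445, 0.013]
ft_force: [0.5, -0.4, -0.8]
grip_width: 0.056
```

```bash
python3 - <<'E'
from h import *
p,R,s=cur()
from bench import optics
d=optics.get_image("wrist"); cv2.imwrite("pics/w3.png",d["frame"][:,:,::-1])
W=cloud(d); x,y,z=W[...,0],W[...,1],W[...,2]
m=comp((z>.04)&(z<.08)&(np.hypot(x-.469,y-.38)<.15)); print(m.sum(),rect(W[m]),np.nanmedian(W[m],0))
d=optics.get_image("scene"); cv2.imwrite("pics/s3.png",cv2.resize(d["frame"][140:240,330:460,::-1],None,fx=5,fy=5,interpolation=2))
E
```

```text
t 7.8 p [0.4707 0.3824 0.0821] yaw 12.3 tilt 0.5 F [ 0.5 -0.4 -0.8] T [-0.06 -0.12 -0.08] g 0.056 q [-0.07  0.42 -0.81  1.69  0.33  1.17 -0.75]
27670 (array([464.5, 399.7]), array([168.3, 100.5]), 12.3) [0.4584378  0.40781495 0.0482479 ]
```

View pics/s3.png

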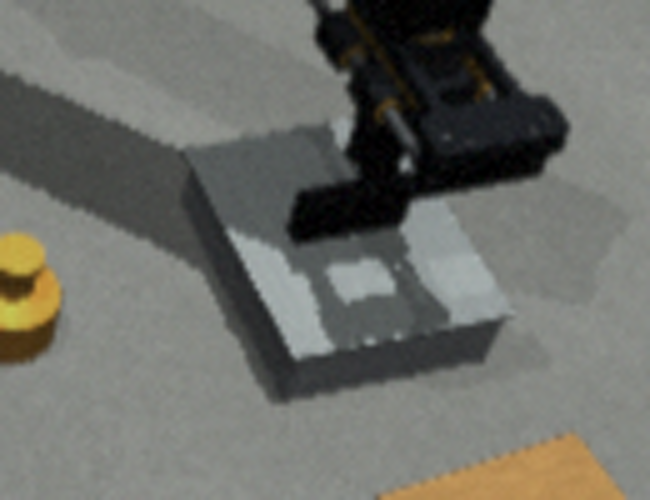

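View pics/w3.png

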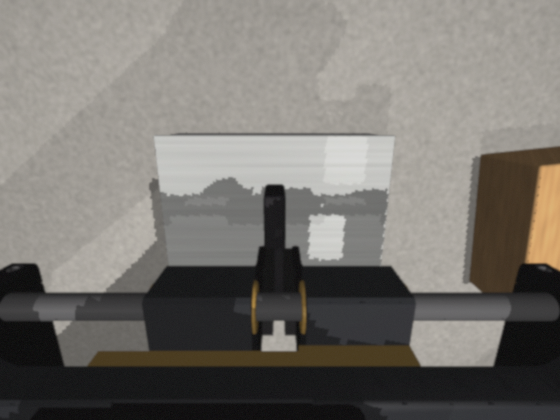

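The jaws shut to 5 mm without holding anything, and the lid stayed on the tray. I'll locate the fingertips in world coordinates and compare them with the reported TCP.

```bash
python3 - <<'E'
from h import *
from bench import optics
p,R,s=cur()
for n in ["wrist","scene","top"]:
    d=optics.get_image(n); W=cloud(d); np.savez(f"{n}4.npz",**d)
    T=((W-p)@R)*1000
    dist=np.abs(T)
    m=(np.abs(T[...,0])<120)&(np.abs(T[...,1])<130)&(T[...,2]>-120)&(T[...,2]<45)
    bk=(d["frame"].astype(int).sum(-1)<150)&m
    print(n,bk.sum())
    for z0 in range(-100,45,10):
        k=bk&(T[...,2]>=z0)&(T[...,2]<z0+10)
        if k.sum()>5: print(z0,k.sum(),np.round(np.nanpercentile(T[k][:,0],[3,50,97]),0),np.round(np.nanpercentile(T[k][:,1],[3,50,97]),0))
E
```

```text
t 7.9 p [0.4704 0.382  0.0813] yaw 12.3 tilt 0.4 F [ 0.8 -1.2  0.9] T [-0.02 -0.05  0.01] g 0.056 q [-0.07  0.42 -0.81  1.69  0.33  1.17 -0.75]
wrist 25471
-100 2580 [-1. 16. 37.] [-81.   8.  81.]
-90 83 [-4.  3.  9.] [-7.  8.  8.]
-80 306 [-9. -5. 11.] [-7. -3.  8.]
-70 377 [ 8. 10. 11.] [-8.  3.  9.]
-60 355 [ 9. 10. 11.] [-10.  -3.  11.]
-50 345 [ 6. 10. 11.] [-10.   3.  11.]
-40 307 [-7. 10. 11.] [-10.   3.  11.]
-30 154 [ 5. 10. 11.] [-10.  -2.  10.]
-10 1417 [-29.  12.  34.] [-8. -1.  4.]
0 74 [34. 35. 35.] [-7. -2.  4.]
10 62 [34. 35. 35.] [-8. -2.  4.]
20 36 [34. 35. 35.] [-7. -2.  3.]
scene 802
-100 30 [-36. -13.  23.] [-82.  84.  87.]
-70 14 [-12.  -9.   3.] [ 8. 14. 16.]
-60 18 [-13.  -9.   8.] [-11.   9.  14.]
-50 25 [-11.  -8.   5.] [-10.   9.  12.]
-40 30 [-12.  -7.   8.] [-9. 10. 13.]
-30 15 [-12.  -7.   9.] [-6. 10. 12.]
-10 87 [-35.  -5.  26.] [-9. -1.  6.]
0 52 [-36.  -4.  28.] [-7.  4.  6.]
10 52 [-35.  -9.  30.] [-6.  4.  7.]
20 45 [-35.  -7.  30.] [-3.  3.  5.]
30 11 [-68.  12.  28.] [-68.   1.   3.]
top 42
-10 6 [-37. -34. -28.] [-7. -2.  0.]
```

```bash
python3 - <<'E'
from h import *
p=np.array([.4704,.382,.0813]); R=down(12.3)
for n in ["scene","wrist"]:
    d=dict(np.load(n+"4.npz")); W=cloud(d); T=((W-p)@R)*1000
    m=(np.abs(T[...,0])<14)&(np.abs(T[...,1])<20)
    print(n,np.histogram(T[m][:,2],np.arange(-100,50,5)))
d=dict(np.load("scene4.npz"));W=cloud(d); T=((W-p)@R)*1000
v,u=np.where((np.abs(T[...,0])<14)&(np.abs(T[...,1])<20)&(T[...,2]>-35)&(T[...,2]<0))
for a,b in list(zip(v,u)): print(a,b,d["frame"][a,b],np.round(T[a,b]))
E
```

```text
scene (array([ 0,  0,  0,  0,  0,  2,  8,  6,  8, 10, 13, 14, 19, 12, 14,  1,  0,
        0,  6, 29,  9, 12, 11,  5,  9, 11, 36,  1,  0]), array([-100,  -95,  -90,  -85,  -80,  -75,  -70,  -65,  -60,  -55,  -50,
        -45,  -40,  -35,  -30,  -25,  -20,  -15,  -10,   -5,    0,    5,
         10,   15,   20,   25,   30,   35,   40,   45]))
wrist (array([  48,   65,   56,   50,   46,  351,  176,  213,  178,  178,  207,
        153,  145,  178,  143,   36,    0,    0,    0,  595,    1,    0,
          0,    0,    0,    0, 1079,    1,    0]), array([-100,  -95,  -90,  -85,  -80,  -75,  -70,  -65,  -60,  -55,  -50,
        -45,  -40,  -35,  -30,  -25,  -20,  -15,  -10,   -5,    0,    5,
         10,   15,   20,   25,   30,   35,   40,   45]))
169 399 [42 47 47] [-12. -10. -34.]
170 399 [21 23 25] [-11.  -9. -31.]
170 400 [4 2 2] [ -9.  -8. -31.]
171 399 [35 37 37] [-12.  -6. -30.]
171 400 [14 14 13] [ -8.  -7. -28.]
171 401 [4 0 2] [ -9.  -2. -33.]
172 400 [30 34 30] [-10.  -4. -27.]
172 401 [13 16 15] [ -7.  -3. -27.]
173 401 [22 21 23] [-10.   3. -30.]
173 407 [5 8 7] [  3.  11. -35.]

[... 997 characters left out ...]
]
177 404 [11  8 10] [ 8. -2. -4.]
177 405 [4 6 8] [13. -3. -1.]
178 398 [11  9 12] [-10.  -3.  -3.]
178 399 [1 0 9] [-8. -1. -4.]
178 400 [6 3 6] [-5. -0. -5.]
178 401 [6 7 8] [-1. -1. -2.]
178 402 [3 7 8] [ 1.  0. -3.]
178 404 [ 2  6 11] [ 6.  3. -5.]
178 405 [3 4 7] [ 9.  3. -4.]
178 406 [0 3 2] [13.  3. -3.]
179 397 [ 8 13 10] [-14.  -1.  -2.]
179 398 [11  8 12] [-13.   2.  -5.]
179 399 [ 7 10 10] [-13.   7. -10.]
179 400 [10 11 10] [-5.  1. -2.]
179 401 [1 4 5] [-1.  1. -0.]
179 402 [2 3 6] [-1.  4. -3.]
179 403 [1 7 7] [ 3.  3. -2.]
179 404 [11 13 10] [ 6.  4. -1.]
179 405 [10  3  5] [ 9.  5. -2.]
179 406 [5 1 6] [13.  4. -0.]
180 399 [7 6 4] [-9.  3. -0.]
180 400 [8 9 7] [-7.  5. -2.]
```

Both cameras agree: the fingertips are about 31 mm behind where the reported TCP puts them (tool-z −23 instead of +8), and the gripper body is shifted the same way. The reported pose therefore has a bias along z. I'll open the jaws and re-measure before trusting that figure.

>>> step_arm([
  [[0,0,0],[-1,-1,-10],50],
  [[0,0,0],[0,0,0],50],
  [[0,0,0],[0,0,0],50],
  [[0,0,0],[0,0,0],50],
  [[0,0,0],[0,0,0],50],
  [[0,0,0],[0,0,0],50],
  [[0,0,0],[0,0,0],50],
  [[0,0,0],[0,0,0],50],
  [[0,0,0],[0,0,0],50],
])

```text
time: 8.8
position: [0.4689, 0.38, 0.0912]
tool_rot: [1.97, 2.445, 0.008]
ft_force: [-0.3, -0.1, -0.1]
grip_width: 0.56
```

```bash
python3 - <<'E'
from h import *
from bench import optics
p,R,s=cur()
for n in ["wrist","scene"]:
    d=optics.get_image(n); W=cloud(d)
    T=((W-p)@R)*1000
    m=(np.abs(T[...,0])<16)&(np.abs(T[...,1])<45)&(np.abs(T[...,1])>14)&(T[...,2]<10)
    print(n)
    for z0 in range(-80,10,5):
        k=m&(T[...,2]>=z0)&(T[...,2]<z0+5)
        if k.sum()>1: print(z0,k.sum(),np.round(np.nanpercentile(T[k][:,0],[3,50,97]),0),np.round(np.nanpercentile(T[k][:,1],[3,97]),0))
    m=comp((W[...,2]>.075)&(W[...,2]<.093)&(np.hypot(W[...,0]-.469,W[...,1]-.38)<.045)); print(m.sum(),rect(W[m]),np.nanmax(W[m],0))
p1=np.array([.4687,.381,.033]); plan(p,R,line(p,R,p1,down(12.2)),5)
E
```

```text
t 8.8 p [0.4689 0.38   0.0912] yaw 12.3 tilt 0.3 F [-0.3 -0.1 -0.1] T [ 0.02 -0.07  0.06] g 0.56 q [-0.06  0.41 -0.82  1.68  0.32  1.18 -0.75]
wrist
-80 162 [-11.  -4.   2.] [-29.  30.]
-75 503 [-10.  -5.  11.] [-34.  36.]
-70 425 [-8. 11. 12.] [-37.  37.]
-65 384 [ 6. 11. 12.] [-36.  36.]
-60 284 [ 5. 10. 11.] [-34.  35.]
-55 308 [-0. 10. 11.] [-33.  34.]
-50 324 [-3.  9. 11.] [-32.  33.]
-45 262 [-7.  9. 11.] [-32.  33.]
-40 256 [-7.  9. 11.] [-32.  32.]
-35 221 [-8.  9. 11.] [-32.  33.]
-30 200 [-8.  9. 11.] [-32.  33.]
-25 64 [-9.  9. 11.] [-31.  32.]
2016 (array([468.6, 382. ]), array([13.8, 69.5]), 11.8) [0.48198088 0.41683127 0.08649847]
scene
-80 5 [-2.  2.  7.] [-31. -28.]
-75 14 [-13.  -9.   9.] [-37.  39.]
-70 12 [-12.  -9.   8.] [-34.  38.]
-65 15 [-12. -11.   5.] [-35.  36.]
-60 12 [-11.  -7.   1.] [-33.  38.]
-55 15 [-11.  -8.   1.] [-33.  36.]
-50 19 [-11.  -6.   4.] [-34.  35.]
-45 14 [-12.  -7.   2.] [-28.  35.]
-40 14 [-12.  -6.   2.] [-31.  34.]
-35 18 [-11.  -5.   5.] [-30.  34.]
-30 16 [-11.  -3.  10.] [-28.  34.]
103 (array([469.1, 381.1]), array([17.8, 69.2]), 12.6) [0.48240035 0.41565034 0.08899401]
[[0.1, -0.0, 0.0], [0, 0, 12], 87],
[[0.1, -0.0, 0.0], [0, 0, 12], 87],
[[0.1, -0.0, 0.0], [0, 0, 12], 87],
[[0.1, -0.0, 0.0], [0, 0, 12], 87],
[[0.1, -0.0, 0.0], [0, 0, 12], 87],
```

The offset is the same with the jaws open: the tips are 23 mm behind the reported TCP and the grasp point about 42 mm behind. I'll descend to a reported z of 0.033.

>>> step_arm([
  [[0,0,0],[0,0,14],50],
  [[0,0,0],[0,0,14],50],
  [[0,0,0],[0,0,14],50],
  [[0,0,0],[0,0,12],50],
  [[0,0,0],[0,0,4],50],
  [[0,0,0],[0,0,0],50],
])

```text
time: 9.4
position: [0.4682, 0.3792, 0.0254]
tool_rot: [1.971, 2.446, 0.005]
ft_force: [-0.5, -0.1, 0.4]
grip_width: 0.578
```

```bash
python3 - <<'E'
from h import *
p,R,s=cur()
p1=np.array([.4687,.381,.033]); plan(p,R,line(p,R,p1,down(12.2)),1)
E
```

```text
t 9.4 p [0.4682 0.3792 0.0254] yaw 12.3 tilt 0.2 F [-0.5 -0.1  0.4] T [-0.02 -0.12  0.05] g 0.578 q [-0.09  0.48 -0.78  1.74  0.38  1.08 -0.79]
[[0.2, -0.1, 0.1], [2, 1, -8], 87],
```

>>> step_arm([
  [[0.1,0,0],[2,1,-5],50],
  [[0,0,0],[0,0,0],5],
  [[0,0,0],[0,0,0],5],
  [[0,0,0],[0,0,0],5],
  [[0,0,0],[0,0,0],5],
  [[0,0,0],[0,0,0],5],
  [[0,0,0],[0,0,0],5],
  [[0,0,0],[0,0,0],5],
  [[0,0,0],[0,0,0],5],
  [[0,0,0],[0,0,0],5],
], grip_force=30)

```text
time: 10.23
position: [0.4696, 0.3829, 0.0327]
tool_rot: [-1.971, -2.446, -0.007]
ft_force: [0.6, 0.8, 0.0]
grip_width: 0.155
```

```bash
python3 - <<'E'
from h import *
p,R,s=cur()
E
```

```text
t 10.23 p [0.4696 0.3829 0.0327] yaw 12.3 tilt 0.3 F [0.6 0.8 0. ] T [ 0.1  -0.05 -0.  ] g 0.155 q [-0.1   0.48 -0.79  1.73  0.37  1.09 -0.79]
```

Opening 0.155 is about 13.5 mm, which means the bar is gripped. Now I'll lift.

>>> step_arm([
  [[0,0,0],[0,0,-4],5],
  [[0,0,0],[0,0,-8],5],
  [[0,0,0],[0,0,-15],5],
  [[0,0,0],[0,0,-20],5],
  [[0,0,0],[0,0,-20],5],
  [[0,0,0],[0,0,-15],5],
])

```text
time: 10.73
position: [0.4659, 0.3791, 0.1141]
tool_rot: [-1.968, -2.445, 0.011]
ft_force: [-0.1, 0.2, -2.6]
grip_width: 0.159
```

```bash
python3 - <<'E'
from h import *
p,R,s=cur()
from bench import optics
d=optics.get_image("scene"); W=cloud(d); x,y,z=W[...,0],W[...,1],W[...,2]
cv2.imwrite("pics/s5.png",d["frame"][:,:,::-1])
m=comp((z>.1)&(z<.17)&(np.hypot(x-.469,y-.38)<.12)&(d["frame"].astype(int).sum(-1)>200)); print(m.sum(),rect(W[m]),np.nanmedian(W[m],0))
p1=np.array([.5725,.0265,.125]); plan(p,R,arc(p,R,p1,down(13.8)),18,g=5)
E
```

```text
t 10.73 p [0.4659 0.3791 0.1141] yaw 12.3 tilt 0.4 F [-0.1  0.2 -2.6] T [ 0.05 -0.21  0.04] g 0.159 q [-0.06  0.39 -0.83  1.65  0.3   1.24 -0.73]
1483 (array([466.9, 378.1]), array([170.6, 139.7]), 12.5) [0.49709623 0.35948914 0.13073136]
[[-0.0, 0.0, -0.1], [-20, 8, -1], 5],
[[-0.0, 0.0, -0.1], [-20, 7, -1], 5],
[[-0.0, 0.0, -0.1], [-20, 6, -1], 5],
[[-0.0, 0.0, -0.1], [-20, 6, -1], 5],
[[-0.0, 0.0, -0.1], [-21, 5, -1], 5],
[[-0.0, 0.0, -0.1], [-21, 4, -1], 5],
[[-0.0, 0.0, -0.1], [-21, 3, -1], 5],
[[-0.0, 0.0, -0.1], [-21, 2, -1], 5],
[[-0.0, 0.0, -0.1], [-21, 2, -1], 5],
[[-0.0, 0.0, -0.1], [-21, 1, -1], 5],
[[-0.0, 0.0, -0.1], [-21, 0, -1], 5],
[[-0.0, 0.0, -0.1], [-21, -1, -1], 5]
--
[[-0.0, 0.0, -0.1], [-21, -1, -1], 5],
[[-0.0, 0.0, -0.1], [-20, -2, -1], 5],
[[-0.0, 0.0, -0.1], [-20, -3, -1], 5],
[[-0.0, 0.0, -0.1], [-20, -4, -1], 5],
[[-0.0, 0.0, -0.1], [-20, -4, -1], 5],
[[-0.0, 0.0, -0.1], [-20, -5, -1], 5],
```

View pics/s5.png

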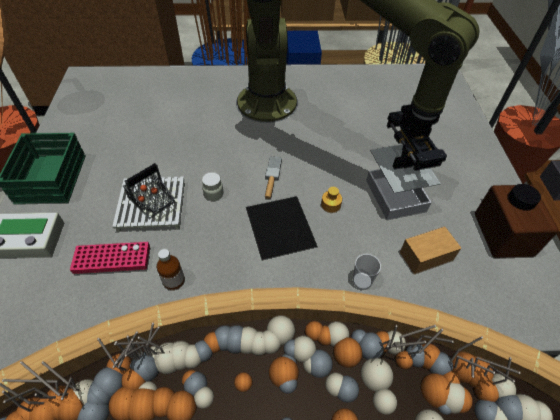

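The lid is held level (px 412,180) and the tray is open. I'll carry it to the mat.

>>> step_arm([
  [[0,0,0],[-22,8,-1],5],
  [[0,0,-0.1],[-24,8,-1],5],
  [[0,0,-0.1],[-25,7,-1],5],
  [[0,0,-0.1],[-26,7,-1],5],
  [[0,0,-0.1],[-26,6,0],5],
  [[0,0,-0.1],[-26,5,0],5],
  [[0,0,-0.1],[-26,3,0],5],
  [[0,0,-0.1],[-26,2,0],5],
  [[0,0,-0.1],[-26,1,0],5],
  [[0,0,-0.1],[-26,0,0],5],
  [[0,0,-0.1],[-25,-1,0],5],
  [[0,0,-0.1],[-25,-2,0],5],
])

```text
time: 11.78
position: [0.5796, 0.0932, 0.1216]
tool_rot: [-1.92, -2.48, -0.008]
ft_force: [0.8, -1.0, -1.7]
grip_width: 0.158
```

```bash
python3 - <<'E'
from h import *
p,R,s=cur()
p1=np.array([.5725,.0265,.07]); plan(p,R,line(p,R,p1,down(13.8)),5,g=5)
E
```

```text
t 11.78 p [0.5796 0.0932 0.1216] yaw 14.5 tilt 0.4 F [ 0.8 -1.  -1.7] T [-0.04 -0.15  0.05] g 0.158 q [ 0.42  0.32 -0.74  1.69  0.22  1.22 -0.12]
[[0.0, -0.1, 0.1], [-13, -5, 10], 5],
[[0.0, -0.1, 0.1], [-13, -5, 10], 5],
[[0.0, -0.1, 0.1], [-13, -5, 10], 5],
[[0.0, -0.1, 0.1], [-13, -5, 10], 5],
[[0.0, -0.1, 0.1], [-13, -5, 10], 5],
```

>>> step_arm([
  [[0,0,0],[-18,-5,2],5],
  [[0,0,0.1],[-16,-5,8],5],
  [[0,-0.1,0.1],[-14,-5,12],5],
  [[0,-0.1,0.1],[-10,-4,14],5],
  [[0,0,0.1],[-5,-2,14],5],
  [[0,0,0],[0,0,10],5],
  [[0,0,0],[0,0,5],5],
])

```text
time: 12.37
position: [0.5749, 0.0132, 0.0514]
tool_rot: [1.946, 2.465, -0.001]
ft_force: [-0.8, 0.2, -2.3]
grip_width: 0.159
```

```bash
python3 - <<'E'
from h import *
p,R,s=cur()
from bench import optics
for n in ["scene","top"]:
    d=optics.get_image(n); W=cloud(d); x,y,z=W[...,0],W[...,1],W[...,2]; f=d["frame"].astype(int).sum(-1)
    m=comp((z>.04)&(z<.12)&(np.hypot(x-p[0],y-p[1])<.12)&(f>200)); print(n,m.sum(),rect(W[m]),np.nanmedian(W[m],0))
p1=np.array([.5725,.0265,-.005]); plan(p,R,line(p,R,p1,down(13.8)),5,g=5)
E
```

```text
t 12.37 p [0.5749 0.0132 0.0514] yaw 13.4 tilt 0.1 F [-0.8  0.2 -2.3] T [-0.02 -0.08  0.  ] g 0.159 q [ 0.51  0.36 -0.68  1.79  0.25  1.08 -0.03]
scene 1376 (array([574.1,  12.7]), array([170.5, 138.9]), 13.6) [ 0.61427068 -0.01224439  0.06816139]
top 364 (array([561.9,  66.2]), array([168.1,  25.4]), 13.6) [0.54784514 0.06403985 0.06690761]
[[0.0, 0.0, -0.1], [3, 0, 11], 5],
[[0.0, 0.0, -0.1], [3, 0, 11], 5],
[[0.0, 0.0, -0.1], [3, 0, 11], 5],
[[0.0, 0.0, -0.1], [3, 0, 11], 5],
[[0.0, 0.0, -0.1], [3, 0, 11], 5],
```

>>> step_arm([
  [[0,0,0],[4,0,10],5],
  [[0,0,0],[4,0,10],5],
  [[0,0,0],[3,0,9],5],
  [[0,0,0],[2,0,7],5],
  [[0,0,0],[0,0,4],5],
  [[0,0,0],[0,0,2],5],
  [[0,0,0],[0,0,0],5],
])

```text
time: 13.05
position: [0.5729, 0.0336, 0.0073]
tool_rot: [1.935, 2.472, 0.005]
ft_force: [-0.6, 0.3, -1.9]
grip_width: 0.154
```

```bash
python3 - <<'E'
from h import *
p,R,s=cur()
p1=np.array([.5725,.0265,-.004]); plan(p,R,line(p,R,p1,down(13.8)),1,g=5)
E
```

```text
t 13.05 p [0.5729 0.0336 0.0073] yaw 13.9 tilt 0.2 F [-0.6  0.3 -1.9] T [-0.03 -0.14  0.02] g 0.154 q [ 0.46  0.41 -0.67  1.83  0.3   1.   -0.09]
[[0.2, -0.0, 0.1], [-7, -2, 11], 5],
```

>>> step_arm([
  [[0,0,0],[-4,-1,4],5],
  [[0,0,0],[-2,0,4],5],
  [[0,0,0],[0,0,2],5],
  [[0,0,0],[0,0,1],5],
])

```text
time: 13.38
position: [0.5746, 0.0263, -0.0039]
tool_rot: [1.935, 2.47, 0.006]
ft_force: [-0.8, -0.5, -2.3]
grip_width: 0.156
```

```bash
python3 - <<'E'
from h import *
p,R,s=cur()
p1=np.array([.5725,.0265,-.004]); plan(p,R,line(p,R,p1,down(13.8)),1,g=5)
E
```

```text
t 13.38 p [ 0.5746  0.0263 -0.0039] yaw 13.8 tilt 0.3 F [-0.8 -0.5 -2.3] T [-0.   -0.12 -0.02] g 0.156 q [ 0.46  0.43 -0.66  1.84  0.31  0.98 -0.09]
[[0.3, 0.0, 0.0], [1, -2, 0], 5],
```

>>> step_arm([
  [[0.2,0,0],[0,-1,2],5],
  [[0,0,0],[0,0,1],5],
  [[0,0,0],[0,0,0],5],
])

```text
time: 13.63
position: [0.5751, 0.026, -0.0039]
tool_rot: [1.937, 2.469, 0.003]
ft_force: [-0.0, 0.0, -2.0]
grip_width: 0.157
```

>>> step_arm([
  [[0.1,0,0],[0,-1,3],5],
  [[0,0,0],[0,0,2],5],
  [[0,0,0],[0,0,1],5],
])

```text
time: 13.88
position: [0.5755, 0.0259, -0.0042]
tool_rot: [1.937, 2.467, -0.001]
ft_force: [-1.5, 0.1, 1.8]
grip_width: 0.159
```

The force changed from −2.0 to +1.8 N, so the lid is resting on the mat. I'll open.

>>> step_arm([
  [[0,0,0],[0,0,0],45],
  [[0,0,0],[0,0,0],45],
  [[0,0,0],[0,0,0],45],
  [[0,0,0],[0,0,0],45],
  [[0,0,0],[0,0,0],45],
  [[0,0,0],[0,0,0],45],
])

```text
time: 14.38
position: [0.5773, 0.0255, -0.004]
tool_rot: [1.936, 2.464, 0.003]
ft_force: [-0.1, -0.7, -0.4]
grip_width: 0.484
```

>>> step_arm([
  [[0,0,0],[0,0,-10],60],
  [[0,0,0],[0,0,-30],60],
  [[0,0,0],[0,0,-38],60],
  [[0,0,0],[0,0,-38],60],
  [[0,0,0],[0,0,-38],60],
  [[0,0,0],[0,0,-10],60],
])

```text
time: 14.88
position: [0.572, 0.0265, 0.1641]
tool_rot: [-1.937, -2.471, 0.005]
ft_force: [0.9, 0.2, -0.0]
grip_width: 0.688
```

```bash
python3 - <<'E'
from h import *
p,R,s=cur()
from bench import optics
for n in ["scene","wrist"]:
    d=optics.get_image(n); W=cloud(d); x,y,z=W[...,0],W[...,1],W[...,2]; f=d["frame"].astype(int).sum(-1)
    m=comp((z>.006)&(z<.02)&(np.hypot(x-.573,y-.026)<.13)&(f>200)); print(n,m.sum(),rect(W[m]),np.nanmedian(W[m],0))
    A=W[m];c=A.mean(0);print(np.linalg.svd(A-c,full_matrices=False)[2][2])
    cv2.imwrite(f"pics/{n}6.png",d["frame"][:,:,::-1])
# basket: tool y along +-42
for yaw in (42-180,42):
    p1=np.array([.485,-.350,.16]); print(yaw); plan(p,R,arc(p,R,p1,down(yaw)),16,g=60)
E
```

```text
t 14.88 p [0.572  0.0265 0.1641] yaw 13.8 tilt 0.2 F [ 0.9  0.2 -0. ] T [ 0.05 -0.2  -0.01] g 0.688 q [ 0.53  0.25 -0.72  1.67  0.17  1.29  0.02]
scene 2045 (array([572.9,  25.7]), array([175.4, 140.1]), 13.8) [0.59098055 0.02531476 0.01252224]
[ 3.04465316e-04 -2.20040439e-04 -9.99999929e-01]
wrist 16728 (array([575.9,  25. ]), array([168.2, 137. ]), 13.8) [0.57299176 0.03251719 0.01127359]
[-5.27336616e-04  8.90319892e-04  9.99999465e-01]
-138
[[-0.0, 0.0, 9.5], [-24, -4, 0], 60],
[[-0.0, 0.0, 9.5], [-24, -1, 0], 60],
[[-0.0, 0.0, 9.5], [-24, 2, 0], 60],
[[-0.0, 0.0, 9.5], [-24, 5, 0], 60],
[[-0.0, 0.0, 9.5], [-23, 8, 0], 60],
[[-0.0, 0.0, 9.5], [-22, 11, 0], 60],
[[-0.0, 0.0, 9.5], [-20, 14, 0], 60],
[[-0.0, 0.0, 9.5], [-19, 16, 0], 60],
[[-0.0, 0.0, 9.5], [-16, 18, 0], 60],
[[-0.0, 0.0, 9.5], [-14, 20, 0], 60],
[[-0.0, 0.0, 9.5], [-12, 22, 0], 60],
[[-0.0, 0.0, 9.5], [-9, 23, 0], 60]
--
[[-0.0, 0.0, 9.5], [-6, 24, 0], 60],
[[-0.0, 0.0, 9.5], [-3, 25, 0], 60],
[[-0.0, 0.0, 9.5], [0, 25, 0], 60],
[[-0.0, 0.0, 9.5], [3, 25, 0], 60],
42
[[-0.0, -0.0, -1.8], [-24, -4, 0], 60],
[[-0.0, -0.0, -1.8], [-24, -5, 0], 60],
[[-0.0, -0.0, -1.8], [-23, -7, 0], 60],
[[-0.0, -0.0, -1.8], [-23, -9, 0], 60],
[[-0.0, -0.0, -1.8], [-22, -10, 0], 60],
[[-0.0, -0.0, -1.8], [-21, -12, 0], 60],
[[-0.0, -0.0, -1.8], [-20, -14, 0], 60],
[[-0.0, -0.0, -1.8], [-19, -15, 0], 60],
[[-0.0, -0.0, -1.8], [-18, -16, 0], 60],
[[-0.0, -0.0, -1.8], [-17, -18, 0], 60],
[[-0.0, -0.0, -1.8], [-16, -19, 0], 60],
[[-0.0, -0.0, -1.8], [-14, -20, 0], 60]
--
[[-0.0, -0.0, -1.8], [-13, -21, 0], 60],
[[-0.0, -0.0, -1.8], [-11, -22, 0], 60],
[[-0.0, -0.0, -1.8], [-10, -23, 0], 60],
[[-0.0, -0.0, -1.8], [-8, -24, 0], 60],
```

View pics/scene6.png

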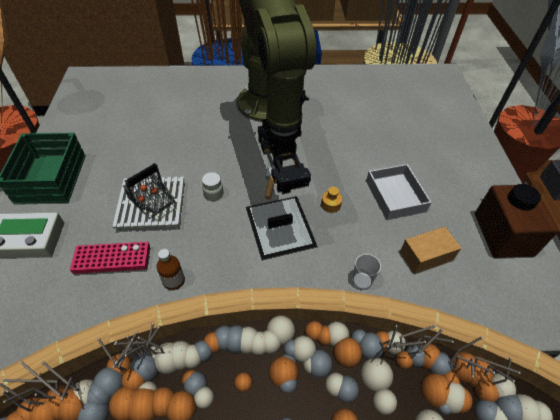

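The lid lies flat on the mat at about (0.574,0.025), 1–3 mm from the mat centre, plate top at 12 mm. Before gripping the basket I'll fit a kinematic model from the logged states, to choose a pour direction the arm can reach.

```bash
cat > fk.py <<'E'
from h import *
import json, itertools
from scipy.optimize import least_squares
L=[json.loads(l) for l in open("log.jsonl")]
def X(v): return Rn.from_rotvec(v).as_matrix()
def fk(q,par,sg):
    h,L1,L2,L3,o1,o2,o3,c0=par
    s1,s3,s5,s7=sg
    z=np.array([0,0,1.]);y=np.array([0,1.,0])
    R=X(z*(s1*q[0])); p=np.array([0,0,h])
    R=R@X(y*q[1])@X(z*s3*q[2]); p=p+R@np.array([o1,0,L1])
    R=R@X(y*q[3])@X(z*s5*q[4]); p=p+R@np.array([o2,0,L2])
    R=R@X(y*q[5]); p=p+R@np.array([o3,0,0])
    R=R@X(z*(s7*q[6]+c0)); p=p+R@np.array([0,0,L3])
    return p,R
def res(par,sg,w=.3):
    r=[]
    for l in L:
        p,R=fk(l["joint_positions"],par,sg); Rm=Rn.from_rotvec(l["tool_rot"]).as_matrix()
        r+=list(p-l["position"])+list(w*Rn.from_matrix(Rm.T@R).as_rotvec())
    return np.array(r)
if __name__=="__main__":
    best=[]
    for sg in itertools.product([-1,1],repeat=4):
      for c0 in (1.57,-1.57):
        o=least_squares(res,[.35,.42,.4,.25,0,0,0,c0],args=(sg,),loss="soft_l1",f_scale=.02)
        best.append((o.cost,sg,o.x))
    best.sort(key=lambda t:t[0])
    for b in best[:3]: print(b[0],b[1],np.round(b[2],4), np.abs(res(b[2],b[1])).max())
    np.savez("fk.npz",par=best[0][2],sg=best[0][1])
E
python3 fk.py
```

```text
0.0007033684468104241 (-1, -1, -1, -1) [ 0.1201  0.5426  0.5228  0.3243 -0.0411  0.0207 -0.0069  1.5708] 0.022691981799722677
0.000703368446810426 (-1, -1, -1, -1) [ 0.1201  0.5426  0.5228  0.3243 -0.0411  0.0207 -0.0069  1.5708] 0.022691981773867054
0.05840612151828684 (-1, -1, -1, 1) [ 0.1201  0.5426  0.5228  0.3243 -0.0411  0.0207 -0.0069 -3.2923] 0.4365484484300712
```

```bash
cat > ik.py <<'E'
from fk import *
lo=np.array([-2.86,-.3,-1.38,.06,-1.56,.09,-2.69]);hi=np.array([2.86,2.09,1.24,2.45,4.7,2.05,2.69])
F=np.load("fk.npz");par=F["par"];sg=F["sg"]
def ik(p,R,q0):
    f=lambda q:np.r_[fk(q,par,sg)[0]-p,.3*Rn.from_matrix(R.T@fk(q,par,sg)[1]).as_rotvec(),.01*(q-q0)]
    o=least_squares(f,np.clip(q0,lo+.01,hi-.01),bounds=(lo,hi)); q=o.x
    return q,np.linalg.norm(fk(q,par,sg)[0]-p)*1000, np.degrees(np.linalg.norm(Rn.from_matrix(R.T@fk(q,par,sg)[1]).as_rotvec())), np.minimum(q-lo,hi-q).min()
OFF=.042  # grasp point is this far behind reported TCP
def basketpose(S,psi,th,flip):
    """spout at S, spout yaw psi deg, tilt th deg; flip: tool y = -basket x. returns TCP,R, handle"""
    a,t=np.radians([psi,th])
    B=X(np.array([0,0,a]))@X(np.array([0,t,0]))
    H=S+B@np.array([-.084,0,.066])
    s=-1 if flip else 1
    R=np.stack([np.cross(s*B[:,0],-B[:,2]),s*B[:,0],-B[:,2]],1)
    return H+R[:,2]*OFF,R,H
E
python3 - <<'E'
from ik import *
T=np.array([.469,.3805])
L0=np.array(L[-1]["joint_positions"])
for flip,start in ((0,42),(1,-138)):
    q=L0
    q,e1,e2,m=ik(np.array([.485,-.35,.087]),down(start),q); print("grasp",flip,np.round(q,2),round(e1,1),round(e2,1),round(m,2))
    for psi in [0,42,80,117,150,180,200,219,-100,-60,-30]:
        if True:
            d=np.array([np.cos(np.radians(psi)),np.sin(np.radians(psi))])
            out=[]
            qq=q.copy()
            for th in (0,15,30,45):
                S=np.r_[T-.025*d,.08]; p,R,H=basketpose(S,psi,th,flip)
                best=min((ik(p,R,q0) for q0 in (qq,np.array([-.05,.4,-.8,1.6,.3,1.2,-.7]),np.array([-.6,.4,0,1.6,0,1.2,0]),np.array([-.6,.4,0,1.6,0.,1.2,1.5]),np.array([-.6,.4,0,1.6,0.,1.2,-1.5]))),key=lambda b:b[1]+b[2]*3-20*min(b[3],.1))
                qq=best[0]; out.append((round(best[1]),round(best[2]),round(best[3],2)))
            print(flip,psi,out,np.round(qq,2))
E
```

```text
grasp 0 [ 1.14  0.37 -0.67  1.7   0.25  1.16  1.14] 0.3 0.1 0.67
0 0 [(0, 0, np.float64(0.53)), (0, 0, np.float64(0.56)), (0, 0, np.float64(0.45)), (0, 0, np.float64(0.26))] [-0.05  0.69 -0.81  1.39 -0.1   1.79 -0.86]
0 42 [(0, 0, np.float64(0.41)), (0, 0, np.float64(0.57)), (0, 0, np.float64(0.31)), (0, 0, np.float64(0.04))] [-0.67  0.61 -0.04  1.31  0.04  2.01  0.03]
0 80 [(0, 0, np.float64(0.47)), (0, 0, np.float64(0.58)), (0, 0, np.float64(0.43)), (0, 0, np.float64(0.2))] [-0.91  0.56  0.11  1.4   0.37  1.85  0.58]
0 117 [(0, 0, np.float64(0.58)), (0, 0, np.float64(0.59)), (0, 0, np.float64(0.64)), (0, 0, np.float64(0.51))] [-1.    0.43  0.08  1.59  0.66  1.54  0.95]
0 150 [(0, 0, np.float64(0.62)), (0, 0, np.float64(0.61)), (0, 0, np.float64(0.57)), (0, 0, np.float64(0.58))] [-0.96  0.28 -0.02  1.8   0.87  1.18  1.24]
0 180 [(0, 0, np.float64(0.21)), (0, 0, np.float64(0.36)), (0, 0, np.float64(0.51)), (0, 0, np.float64(0.45))] [-0.83  0.15 -0.09  1.96  0.98  0.76  1.58]
0 200 [(0, 0, np.float64(0.24)), (0, 0, np.float64(0.19)), (0, 0, np.float64(0.18)), (0, 0, np.float64(0.24))]
[... 1722 characters left out ...]
t64(0.54)), (0, 0, np.float64(0.36))] [-0.74  0.09 -0.08  2.02  0.86  0.45 -1.15]
1 219 [(0, 0, np.float64(0.79)), (0, 0, np.float64(0.63)), (0, 0, np.float64(0.48)), (0, 0, np.float64(0.16))] [-0.65  0.07 -0.03  2.03  0.01  0.25 -0.01]
1 -100 [(0, 0, np.float64(0.75)), (0, 0, np.float64(0.63)), (0, 0, np.float64(0.52)), (0, 0, np.float64(0.46))] [-0.43  0.16 -0.01  1.95 -0.96  0.78  1.58]
1 -60 [(0, 0, np.float64(0.65)), (0, 0, np.float64(0.6)), (0, 0, np.float64(0.6)), (0, 0, np.float64(0.64))] [-0.29  0.34 -0.12  1.73 -0.77  1.29  1.99]
1 -30 [(0, 0, np.float64(0.56)), (0, 0, np.float64(0.59)), (0, 0, np.float64(0.56)), (0, 0, np.float64(0.45))] [-0.3   0.47 -0.2   1.54 -0.56  1.6   2.24]
```

Plan: grip with yaw 42, carry by turning the base, and pour at spout yaw of about 117°, where joint margins stay at or above 0.5 rad. Next I'll move above the basket.

>>> step_arm([
  [[0,0,-2.4],[-34,-5,1],60],
  [[0,0,-2.4],[-34,-7,1],60],
  [[0,0,-2.4],[-33,-10,1],60],
  [[0,0,-2.4],[-33,-12,1],60],
  [[0,0,-2.4],[-32,-15,1],60],
  [[0,0,-2.4],[-30,-17,1],60],
  [[0,0,-2.4],[-28,-20,1],60],
  [[0,0,-2.4],[-26,-23,1],60],
  [[0,0,-2.4],[-23,-26,1],60],
  [[0,0,-2.4],[-19,-28,1],60],
  [[0,0,-2.4],[-10,-20,0],60],
  [[0,0,0],[0,0,0],60],
])

```text
time: 15.98
position: [0.5288, -0.3462, 0.1353]
tool_rot: [-1.26, -2.849, 0.003]
ft_force: [-0.6, -1.1, -0.8]
grip_width: 0.69
```

```bash
python3 - <<'E'
from h import *
from bench import optics
p,R,s=cur()
for n in ["wrist","scene"]:
    d=optics.get_image(n); W=cloud(d); x,y,z=W[...,0],W[...,1],W[...,2]
    cv2.imwrite(f"pics/{n}7.png",d["frame"][:,:,::-1])
    m=comp((z>.12)&(z<.15)&(np.hypot(x-.485,y+.35)<.075)); print(m.sum(),rect(W[m]),np.nanmax(W[m][:,2]))
p1=np.array([.485,-.35,.087]); plan(p,R,line(p,R,p1,down(42)),6,g=60)
E
```

```text
t 15.98 p [ 0.5288 -0.3462  0.1353] yaw 42.3 tilt 1.5 F [-0.6 -1.1 -0.8] T [-0.05 -0.11  0.04] g 0.69 q [ 0.99  0.4  -0.59  1.54  0.23  1.3   1.11]
2902 (array([ 484.3, -350.1]), array([12.4, 95.5]), 42.4) 0.14403673683022739
48 (array([ 514.4, -377.5]), array([13.2, 19.5]), 17.9) 0.14480147388974432
[[-0.1, -0.2, 0.0], [4, -6, 8], 60],
[[-0.1, -0.2, 0.0], [4, -6, 8], 60],
[[-0.1, -0.2, 0.0], [4, -6, 8], 60],
[[-0.1, -0.2, 0.0], [4, -6, 8], 60],
[[-0.1, -0.2, 0.0], [4, -6, 8], 60],
[[-0.1, -0.2, 0.0], [4, -6, 8], 60],
```

View pics/wrist7.png

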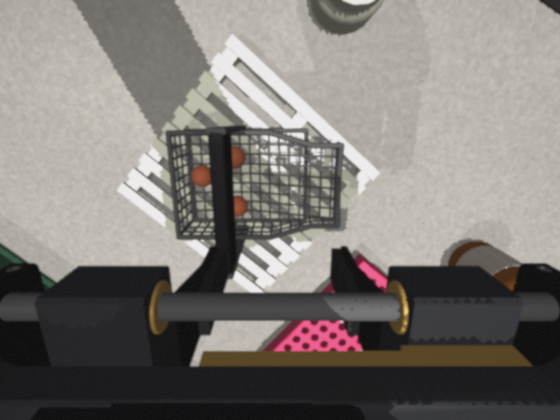

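The handle bar is at px (222,195), centred at world (0.4845,−0.350), yaw 42.4°. Its top is at 0.143 and the tips are at 0.158, so there is clearance. I'll align first.

>>> step_arm([
  [[-0.3,-0.4,0],[8,-12,-2],60],
  [[-0.3,-0.4,0],[8,-12,-2],60],
  [[-0.2,-0.3,0],[6,-9,-1],60],
  [[0,0,0],[2,-3,0],60],
  [[0,0,0],[0,0,0],60],
])

```text
time: 16.5
position: [0.4914, -0.3348, 0.1377]
tool_rot: [-1.246, -2.877, -0.023]
ft_force: [0.4, -0.3, 0.1]
grip_width: 0.689
```

```bash
python3 - <<'E'
from h import *
p,R,s=cur()
p1=np.array([.4845,-.35,.087]); plan(p,R,line(p,R,p1,down(42.3)),1,g=60);plan(p,R,line(p,R,p1,down(42.3)),6,g=60)
E
```

```text
t 16.5 p [ 0.4914 -0.3348  0.1377] yaw 43.2 tilt 0.9 F [ 0.4 -0.3  0.1] T [-0.07 -0.16  0.  ] g 0.689 q [ 1.07  0.3  -0.61  1.65  0.17  1.25  1.18]
[[0.6, -0.7, 0.9], [-7, -16, 50], 60],
[[0.1, -0.1, 0.1], [-1, -3, 8], 60],
[[0.1, -0.1, 0.1], [-1, -3, 8], 60],
[[0.1, -0.1, 0.1], [-1, -3, 8], 60],
[[0.1, -0.1, 0.1], [-1, -3, 8], 60],
[[0.1, -0.1, 0.1], [-1, -3, 8], 60],
[[0.1, -0.1, 0.1], [-1, -3, 8], 60],
```

>>> step_arm([
  [[0.3,-0.3,0.4],[-4,-9,0],60],
  [[0.2,-0.3,0.3],[-3,-6,0],60],
  [[0,0,0.1],[0,-2,4],60],
  [[0,0,0],[0,0,8],60],
  [[0,0,0],[0,0,8],60],
])

```text
time: 16.92
position: [0.4882, -0.3496, 0.1176]
tool_rot: [1.26, 2.873, 0.004]
ft_force: [-0.4, -0.4, -0.4]
grip_width: 0.691
```

```bash
python3 - <<'E'
from h import *
p,R,s=cur()
p1=np.array([.4845,-.35,.087]); plan(p,R,line(p,R,p1,down(42.3)),1,g=60)
E
```

```text
t 16.92 p [ 0.4882 -0.3496  0.1176] yaw 42.6 tilt 0.3 F [-0.4 -0.4 -0.4] T [-0.01 -0.15 -0.01] g 0.691 q [ 1.08  0.32 -0.59  1.67  0.19  1.21  1.18]
[[0.2, 0.2, 0.3], [2, -3, 31], 60],
```

>>> step_arm([
  [[0,0,0.1],[1,-1,10],60],
  [[0,0,0.1],[1,-1,10],60],
  [[0,0,0],[0,0,6],60],
  [[0,0,0],[0,0,2],60],
  [[0,0,0],[0,0,0],60],
])

```text
time: 17.33
position: [0.4835, -0.3472, 0.0816]
tool_rot: [-1.265, -2.873, -0.009]
ft_force: [-0.5, 1.0, -0.4]
grip_width: 0.685
```

```bash
python3 - <<'E'
from h import *
p,R,s=cur()
p1=np.array([.4845,-.35,.087]); plan(p,R,line(p,R,p1,down(42.3)),1,g=60)
E
```

```text
t 17.33 p [ 0.4835 -0.3472  0.0816] yaw 42.5 tilt 0.4 F [-0.5  1.  -0.4] T [ 0.03 -0.12  0.05] g 0.685 q [ 1.07  0.35 -0.59  1.71  0.2   1.15  1.17]
[[0.2, -0.3, 0.2], [-3, -1, -5], 60],
```

Now I'll close with a firm grip, since the basket will be tilted.

>>> step_arm([
  [[0.1,-0.2,0.1],[-2,-1,-3],60],
  [[0,0,0],[0,0,0],3],
  [[0,0,0],[0,0,0],3],
  [[0,0,0],[0,0,0],3],
  [[0,0,0],[0,0,0],3],
  [[0,0,0],[0,0,0],3],
  [[0,0,0],[0,0,0],3],
  [[0,0,0],[0,0,0],3],
  [[0,0,0],[0,0,0],3],
  [[0,0,0],[0,0,0],3],
  [[0,0,0],[0,0,0],3],
  [[0,0,0],[0,0,0],3],
], grip_force=45)

```text
time: 18.33
position: [0.4852, -0.3506, 0.0869]
tool_rot: [1.268, 2.871, 0.001]
ft_force: [-1.0, 0.1, 1.1]
grip_width: 0.109
```

```bash
python3 - <<'E'
from h import *
p,R,s=cur()
E
```

```text
t 18.33 p [ 0.4852 -0.3506  0.0869] yaw 42.3 tilt 0.2 F [-1.   0.1  1.1] T [-0.   -0.05  0.02] g 0.109 q [ 1.07  0.35 -0.59  1.7   0.21  1.15  1.17]
```

An opening of 9.5 mm means the bar is held. I'll lift gently.

>>> step_arm([
  [[0,0,0],[0,0,-3],3],
  [[0,0,0],[0,0,-6],3],
  [[0,0,0],[0,0,-10],3],
  [[0,0,0],[0,0,-14],3],
  [[0,0,0],[0,0,-16],3],
  [[0,0,0],[0,0,-16],3],
  [[0,0,0],[0,0,-14],3],
  [[0,0,0],[0,0,-10],3],
  [[0,0,0],[0,0,-5],3],
])

```text
time: 19.08
position: [0.4823, -0.3481, 0.185]
tool_rot: [-1.266, -2.87, -0.006]
ft_force: [0.2, -0.1, -3.3]
grip_width: 0.107
```

```bash
python3 - <<'E'
from ik import *
from bench import optics
p,R,s=cur()
d=optics.get_image("scene"); cv2.imwrite("pics/s8.png",cv2.resize(d["frame"][110:260,60:260,::-1],None,fx=3.5,fy=3.5,interpolation=2))
psi=117; dd=np.array([np.cos(np.radians(psi)),np.sin(np.radians(psi))])
S=np.r_[np.array([.469,.3805])-.025*dd,.10]; p1,R1,H=basketpose(S,psi,0,0); print(p1)
plan(p,R,arc(p,R,p1,R1),33,g=3)
E
```

```text
t 19.08 p [ 0.4823 -0.3481  0.185 ] yaw 42.4 tilt 0.3 F [ 0.2 -0.1 -3.3] T [ 0.   -0.22  0.04] g 0.107 q [ 1.09  0.27 -0.6   1.59  0.15  1.34  1.21]
[0.51848496 0.28338029 0.124     ]
[[0.0, -0.0, -2.3], [5, 20, 2], 3],
[[0.0, -0.0, -2.3], [4, 20, 2], 3],
[[0.0, -0.0, -2.3], [4, 20, 2], 3],
[[0.0, -0.0, -2.3], [4, 20, 2], 3],
[[0.0, -0.0, -2.3], [4, 20, 2], 3],
[[0.0, -0.0, -2.3], [4, 20, 2], 3],
[[0.0, -0.0, -2.3], [4, 20, 2], 3],
[[0.0, -0.0, -2.3], [4, 20, 2], 3],
[[0.0, -0.0, -2.3], [4, 20, 2], 3],
[[0.0, -0.0, -2.3], [4, 20, 2], 3],
[[0.0, -0.0, -2.3], [4, 20, 2], 3],
[[0.0, -0.0, -2.3], [3, 20, 2], 3]
--
[[0.0, -0.0, -2.3], [3, 20, 2], 3],
[[0.0, -0.0, -2.3], [3, 20, 2], 3],
[[0.0, -0.0, -2.3], [3, 20, 2], 3],
[[0.0, -0.0, -2.3], [3, 20, 2], 3],
[[0.0, -0.0, -2.3], [3, 20, 2], 3],
[[0.0, -0.0, -2.3], [3, 20, 2], 3],
[[0.0, -0.0, -2.3], [3, 20, 2], 3],
[[0.0, -0.0, -2.3], [3, 20, 2], 3],
[[0.0, -0.0, -2.3], [2, 20, 2], 3],
[[0.0, -0.0, -2.3], [2, 20, 2], 3],
[[0.0, -0.0, -2.3], [2, 20, 2], 3],
[[0.0, -0.0, -2.3], [2, 20, 2], 3]
--
[[0.0, -0.0, -2.3], [2, 20, 2], 3],
[[0.0, -0.0, -2.3], [2, 20, 2], 3],
[[0.0, -0.0, -2.3], [2, 20, 2], 3],
[[0.0, -0.0, -2.3], [2, 20, 2], 3],
[[0.0, -0.0, -2.3], [2, 20, 2], 3],
[[0.0, -0.0, -2.3], [1, 20, 2], 3],
[[0.0, -0.0, -2.3], [1, 20, 2], 3],
[[0.0, -0.0, -2.3], [1, 20, 2], 3],
[[0.0, -0.0, -2.3], [1, 20, 2], 3],
```

View pics/s8.png

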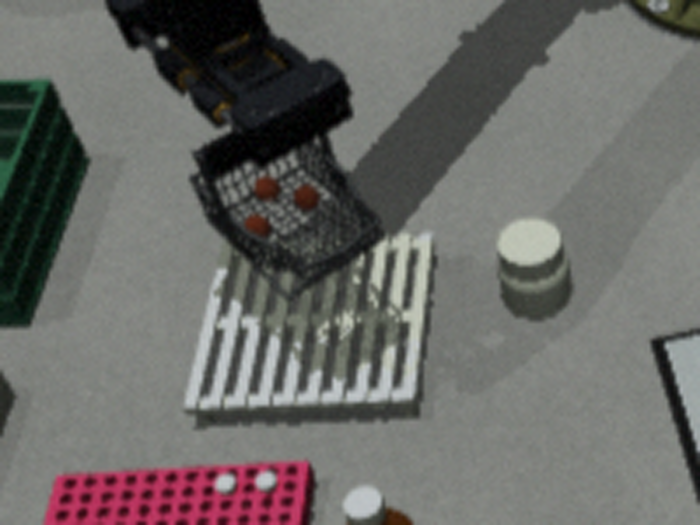

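The basket is lifted level with all three balls inside (px 257–306,187–226 in the crop). I'll carry it round to the tray smoothly.

>>> step_arm([
  [[0,0,-0.8],[1,6,0],3],
  [[0,0,-1.4],[3,12,0],3],
  [[0,0,-2.0],[4,17,0],3],
  [[0,0,-2.4],[4,21,0],3],
  [[0,0,-2.6],[5,23,0],3],
  [[0,0,-2.8],[5,24,0],3],
  [[0,0,-2.8],[5,24,0],3],
  [[0,0,-2.8],[5,24,0],3],
  [[0,0,-2.8],[5,24,0],3],
  [[0,0,-2.8],[5,24,0],3],
  [[0,0,-2.8],[5,24,0],3],
  [[0,0,-2.8],[4,24,0],3],
])

```text
time: 20.13
position: [0.5805, -0.0866, 0.1796]
tool_rot: [-0.425, -3.101, -0.023]
ft_force: [0.9, -0.2, -2.8]
grip_width: 0.109
```

```bash
python3 - <<'E'
from ik import *
p,R,s=cur()
p1=np.array([.5185,.2834,.18]); 
plan(p,R,arc(p,R,p1,down(117)),18,g=3)
E
```

```text
t 20.13 p [ 0.5805 -0.0866  0.1796] yaw 74.4 tilt 1.1 F [ 0.9 -0.2 -2.8] T [ 0.04 -0.18 -0.01] g 0.109 q [ 0.79  0.3  -0.82  1.61  0.21  1.34  1.25]
[[0.1, -0.0, -2.4], [3, 21, 0], 3],
[[0.1, -0.0, -2.4], [3, 21, 0], 3],
[[0.1, -0.0, -2.4], [3, 21, 0], 3],
[[0.1, -0.0, -2.4], [2, 21, 0], 3],
[[0.1, -0.0, -2.4], [2, 21, 0], 3],
[[0.1, -0.0, -2.4], [2, 21, 0], 3],
[[0.1, -0.0, -2.4], [2, 21, 0], 3],
[[0.1, -0.0, -2.4], [2, 21, 0], 3],
[[0.1, -0.0, -2.4], [2, 21, 0], 3],
[[0.1, -0.0, -2.4], [2, 21, 0], 3],
[[0.1, -0.0, -2.4], [2, 21, 0], 3],
[[0.1, -0.0, -2.4], [2, 21, 0], 3]
--
[[0.1, -0.0, -2.4], [1, 21, 0], 3],
[[0.1, -0.0, -2.4], [1, 21, 0], 3],
[[0.1, -0.0, -2.4], [1, 21, 0], 3],
[[0.1, -0.0, -2.4], [1, 21, 0], 3],
[[0.1, -0.0, -2.4], [1, 21, 0], 3],
[[0.1, -0.0, -2.4], [1, 21, 0], 3],
```

>>> step_arm([
  [[0.1,0,-2.6],[3,23,-1],3],
  [[0.1,0,-2.6],[3,23,-1],3],
  [[0.1,0,-2.6],[3,23,0],3],
  [[0.1,0,-2.6],[2,23,0],3],
  [[0.1,0,-2.6],[2,23,0],3],
  [[0.1,0,-2.6],[2,23,0],3],
  [[0.1,0,-2.6],[2,23,0],3],
  [[0.1,0,-2.6],[2,23,0],3],
  [[0.1,0,-2.6],[2,23,0],3],
  [[0.1,0,-2.6],[2,22,0],3],
  [[0.1,0,-2.6],[2,20,0],3],
  [[0.1,0,-2.4],[2,17,0],3],
])

```text
time: 21.13
position: [0.5383, 0.2303, 0.1811]
tool_rot: [0.569, -3.073, -0.024]
ft_force: [0.2, 0.2, -3.4]
grip_width: 0.115
```

```bash
python3 - <<'E'
from ik import *
p,R,s=cur()
p1=np.array([.5185,.2834,.15]); 
plan(p,R,arc(p,R,p1,down(117)),7,g=3)
E
```

```text
t 21.13 p [0.5383 0.2303 0.1811] yaw 111.0 tilt 1.3 F [ 0.2  0.2 -3.4] T [ 0.2  -0.12  0.02] g 0.115 q [ 0.4   0.37 -1.04  1.6   0.3   1.37  1.26]
[[0.2, -0.1, -0.9], [0, 8, 5], 3],
[[0.2, -0.1, -0.9], [0, 8, 5], 3],
[[0.2, -0.1, -0.9], [0, 8, 5], 3],
[[0.2, -0.1, -0.9], [0, 8, 5], 3],
[[0.2, -0.1, -0.9], [0, 8, 5], 3],
[[0.2, -0.1, -0.9], [0, 8, 4], 3],
[[0.2, -0.1, -0.9], [0, 8, 4], 3],
```

>>> step_arm([
  [[0.2,0,-1.2],[0,12,2],3],
  [[0.2,0,-1.1],[0,11,3],3],
  [[0.2,0,-1.0],[0,9,4],3],
  [[0.2,0,-0.8],[0,7,4],3],
  [[0.2,0,-0.5],[0,5,4],3],
  [[0.1,0,-0.3],[0,3,2],3],
  [[0,0,0],[0,0,0],3],
])

```text
time: 21.72
position: [0.5094, 0.2882, 0.1601]
tool_rot: [0.747, -3.036, 0.001]
ft_force: [0.1, -0.2, -2.6]
grip_width: 0.114
```

```bash
python3 fk.py | head -1; python3 - <<'E'
from ik import *
from bench import optics
p,R,s=cur()
d=optics.get_image("scene"); cv2.imwrite("pics/s9.png",cv2.resize(d["frame"][80:260,300:500,::-1],None,fx=3.3,fy=3.3,interpolation=2))
d=optics.get_image("top"); cv2.imwrite("pics/t9.png",cv2.resize(d["frame"][170:300,110:290,::-1],None,fx=4,fy=4,interpolation=2))
# differential pinv simulation
def jac(q):
    J=np.zeros((6,7)); p0,R0=fk(q,par,sg)
    for i in range(7):
        qq=q.copy();qq[i]+=1e-4;p1,R1=fk(qq,par,sg);J[:3,i]=(p1-p0)/1e-4;J[3:,i]=Rn.from_matrix(R1@R0.T).as_rotvec()/1e-4
    return J
for psi in (117,135,150):
  q=np.array(s["joint_positions"]); 
  for th in range(0,46,1):
    dd=np.array([np.cos(np.radians(psi)),np.sin(np.radians(psi))]); S=np.r_[np.array([.469,.3805])-.025*dd,.08]
    pt,Rt,H=basketpose(S,psi,th,0)
    for _ in range(3 if th else 40):
        a,b=fk(q,par,sg); e=np.r_[pt-a,Rn.from_matrix(Rt@b.T).as_rotvec()]; q=q+.5*np.linalg.pinv(jac(q))@e
    if th%15==0: print(psi,th,np.round(q,2),np.round(np.minimum(q-lo,hi-q).min(),2),np.round(pt,3),np.round(H,3))
E
```

```text
0.001000931939339599 (-1, -1, -1, -1) [ 0.1279  0.5463  0.5229  0.3343 -0.0381  0.021  -0.0034  1.5708] 0.022755092794248866
t 21.72 p [0.5094 0.2882 0.1601] yaw 117.6 tilt 0.9 F [ 0.1 -0.2 -2.6] T [ 0.21 -0.11  0.01] g 0.114 q [ 0.29  0.4  -1.06  1.63  0.35  1.34  1.23]
117 0 [ 0.26  0.44 -1.03  1.7   0.4   1.23  1.18] 0.35 [0.518 0.283 0.104] [0.518 0.283 0.146]
117 15 [ 0.04  0.42 -0.95  1.67  0.59  1.38  1.  ] 0.43 [0.514 0.291 0.125] [0.509 0.301 0.165]
117 30 [-0.18  0.46 -0.89  1.63  0.77  1.57  0.83] 0.48 [0.508 0.304 0.143] [0.498 0.323 0.179]
117 45 [-0.39  0.54 -0.81  1.6   0.93  1.78  0.7 ] 0.27 [0.5   0.32  0.156] [0.486 0.347 0.186]
135 0 [ 0.24  0.53 -1.07  1.62  0.48  1.28  1.43] 0.31 [0.546 0.303 0.104] [0.546 0.303 0.146]
135 15 [ 0.07  0.45 -1.01  1.66  0.65  1.33  1.27] 0.37 [0.54  0.31  0.125] [0.532 0.318 0.165]
135 30 [-0.13  0.43 -0.94  1.69  0.85  1.44  1.08] 0.44 [0.53  0.32  0.143] [0.515 0.335 0.179]
135 45 [-0.33  0.47 -0.87  1.72  1.04  1.6   0.9 ] 0.45 [0.517 0.333 0.156] [0.496 0.354 0.186]
150 0 [ 0.2   0.6  -1.11  1.57  0.55  1.32  1.64] 0.27 [0.563 0.326 0.104] [0.563 0.326 0.146]
150 15 [ 0.1   0.48 -1.06  1.65  0.71  1.28  1.49] 0.32 [0.556 0.331 0.125] [0.546 0.336 0.165]
150 30 [-0.06  0.4  -1.    1.74  0.9   1.31  1.28] 0.38 [0.543 0.338 0.143] [0.525 0.348 0.179]
150 45 [-0.25  0.4  -0.94  1.81  1.12  1.42  1.06] 0.44 [0.527 0.347 0.156] [0.502 0.362 0.186]
```

View pics/s9.png

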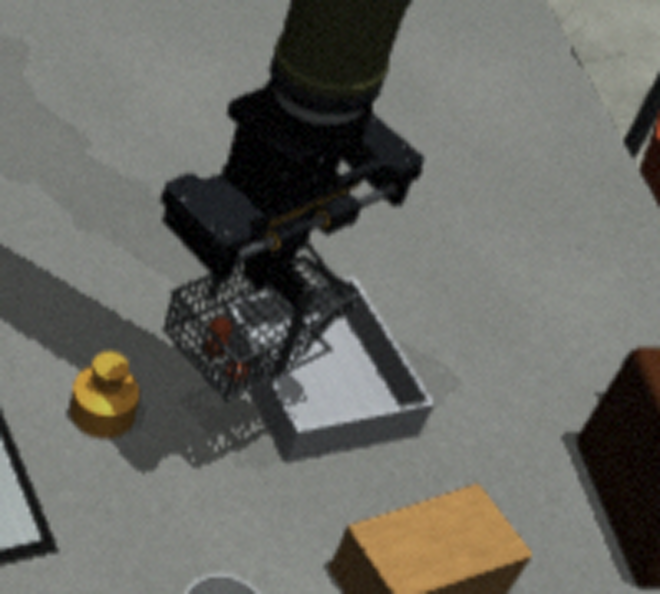

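View pics/t9.png

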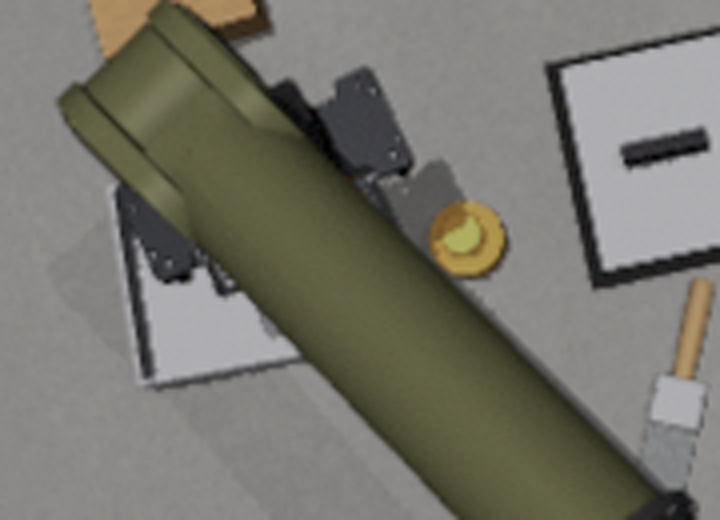

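The basket is level over the tray edge, spout above the tray (crop px 340,300), balls still inside. I'll tilt to 12°, which is safe, and verify the spout position by camera.

```bash
cat >> ik.py <<'E'
TR=np.array([.469,.3805])
def pour(S0,S1,psi,th0,th1,n,g=3,p=None,R=None):
    """from measured p,R to tilt th1 spout S1"""
    def f(s):
        th=th0+(th1-th0)*s; S=S0+(S1-S0)*s
        return basketpose(S,psi,th,0)[:2]
    plan(p,R,f,n,g=g)
def spoutnow(p,R):
    H=p-R[:,2]*OFF; bx=R[:,1]; bz=-R[:,2]
    return H+.084*bx-.066*bz, np.degrees(np.arcsin(-bx[2]))
E
python3 - <<'E'
from ik import *
p,R,s=cur(); S,th=spoutnow(p,R); print(S,th)
dd=np.array([np.cos(np.radians(117)),np.sin(np.radians(117))])
pour(S,np.r_[TR-.025*dd,.095],117.,th,12,8,p=p,R=R)
E
```

```text
t 21.82 p [0.5104 0.2871 0.1605] yaw 117.5 tilt 0.8 F [ 0.9  0.1 -3. ] T [ 0.08 -0.18 -0.  ] g 0.111 q [ 0.29  0.4  -1.06  1.63  0.35  1.34  1.23]
[0.47125628 0.36150644 0.13672477] -0.12912467507460304
[[1.5, -0.8, 0.5], [0, 0, 3], 3],
[[1.5, 0.0, -0.0], [-1, 0, 3], 3],
[[1.5, -0.0, -0.0], [-1, 0, 3], 3],
[[1.5, -0.0, 0.0], [-1, 0, 3], 3],
[[1.5, 0.0, -0.0], [-1, 0, 3], 3],
[[1.5, 0.0, 0.0], [-1, 0, 3], 3],
[[1.5, -0.0, -0.0], [-1, 1, 3], 3],
[[1.5, -0.0, 0.0], [-1, 1, 3], 3],
```

>>> step_arm([
  [[1.2,-0.5,0.3],[0,0,3],3],
  [[1.5,-0.2,0],[-1,0,3],3],
  [[1.5,0,0],[-1,0,3],3],
  [[1.5,0,0],[-1,0,3],3],
  [[1.5,0,0],[-1,0,3],3],
  [[1.5,0,0],[-1,0,3],3],
  [[1.5,0,0],[-1,1,3],3],
  [[1.2,0,0],[-1,0,2],3],
  [[0,0,0],[0,0,0],3],
])

```text
time: 22.57
position: [0.5241, 0.2814, 0.1372]
tool_rot: [-0.691, 2.991, -0.32]
ft_force: [-0.9, 0.8, -3.2]
grip_width: 0.108
```

```bash
python3 - <<'E'
from ik import *
from bench import optics
p,R,s=cur(); S,th=spoutnow(p,R); print(S,th)
H=p-R[:,2]*OFF; B=np.stack([R[:,1],np.cross(-R[:,2],R[:,1]),-R[:,2]],1)
d=optics.get_image("scene"); im=d["frame"][:,:,::-1].copy()
def pr(P,c):
    q=d["K"]@(d["R"]@P+d["t"]); q=q[:2]/q[2]; return ((q-[300,80])*3.3+1.6).astype(int)
big=cv2.resize(im[80:260,300:500],None,fx=3.3,fy=3.3,interpolation=2)
for pt in [(84,32,33),(84,-32,33),(-50,43,48),(-50,-43,48),(0,46,112),(0,-46,112)]:
    for o,c in ((0,(0,255,0)),):
        cv2.circle(big,tuple(int(v) for v in pr(H+B@(np.array(pt)/1000-[0,0,.099]),0)),4,(0,255,0),1)
    # alternative: offset is world z
    Hw=p-R[:,2]*.011+np.array([0,0,.031])
    cv2.circle(big,tuple(int(v) for v in pr(Hw+B@(np.array(pt)/1000-[0,0,.099]),0)),3,(0,0,255),1)
cv2.imwrite("pics/s10.png",big)
d2=optics.get_image("wrist"); cv2.imwrite("pics/w10.png",d2["frame"][:,:,::-1])
E
```

```text
t 22.57 p [0.5241 0.2814 0.1372] yaw 116.0 tilt 12.3 F [-0.9  0.8 -3.2] T [0.57 0.18 0.02] g 0.108 q [ 0.1   0.42 -0.97  1.64  0.56  1.37  1.03]
[0.49049473 0.35065742 0.09581071] 12.311462269171328
```

View pics/s10.png

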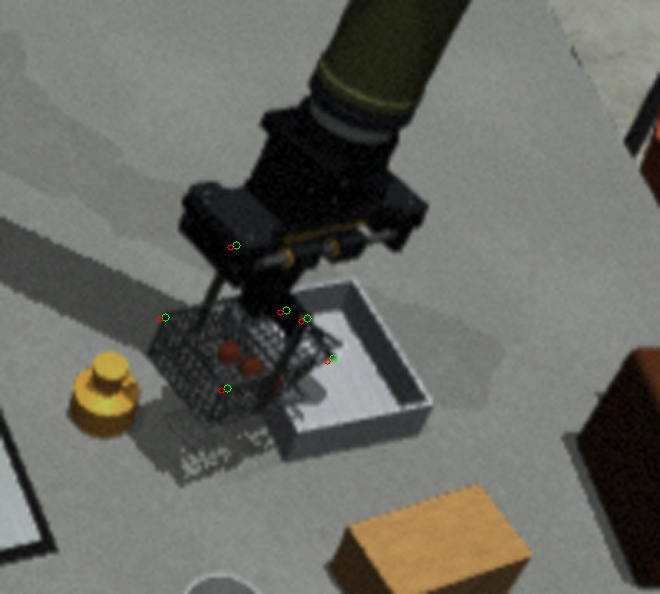

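View pics/w10.png

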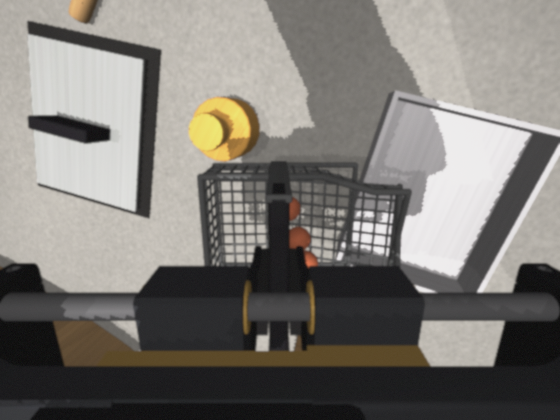

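The predicted model points (circles) don't quite match the picture: the spout appears higher and the back lower than predicted. I'll measure the actual basket tilt from depth.

```bash
python3 - <<'E'
from ik import *
from bench import optics
p,R,s=cur()
H=p-R[:,2]*OFF; B=np.stack([R[:,1],np.cross(-R[:,2],R[:,1]),-R[:,2]],1)
for n in ["wrist","scene"]:
    d=optics.get_image(n); np.savez(n+"11.npz",**d); W=cloud(d); C=((W-H)@B)*1000+[0,0,99]
    f=d["frame"].astype(int)
    x,y,z=np.moveaxis(C,-1,0)
    # balls
    red=(f[...,0]>1.7*f[...,1])&(f[...,0]>60)&(np.abs(x)<110)&(np.abs(y)<60)&(z>-20)&(z<80)
    print(n,"balls",red.sum(),np.round(np.nanmedian(C[red],0)))
    dark=(f.sum(-1)<260)&(np.abs(y)<60)&(z>-30)&(z<75)
    for x0 in range(-80,110,10):
        k=dark&(x>=x0)&(x<x0+10)
        if k.sum()>15: print(x0,k.sum(),"z",np.round(np.nanpercentile(z[k],[2,50,98])),"y",np.round(np.nanpercentile(y[k],[2,98])))
E
```

```text
t 22.67 p [0.5245 0.2809 0.1376] yaw 115.9 tilt 12.3 F [-0.7 -0.  -1.8] T [0.48 0.06 0.03] g 0.113 q [ 0.1   0.42 -0.97  1.64  0.56  1.37  1.03]
wrist balls 487 [14. -7. 24.]
-60 342 z [ 2. 35. 51.] y [-21.  43.]
-50 1081 z [ 2. 35. 51.] y [-40.  45.]
-40 215 z [ 3. 20. 50.] y [-42.  46.]
-30 258 z [ 2.  6. 50.] y [-41.  46.]
-20 360 z [ 2.  6. 50.] y [-3. 46.]
-10 285 z [ 3. 41. 73.] y [-11.  49.]
0 332 z [ 3. 31. 73.] y [-12.  49.]
10 660 z [ 3. 21. 50.] y [-14.  46.]
20 482 z [ 2. 12. 50.] y [-24.  46.]
30 439 z [ 2. 15. 50.] y [-36.  46.]
40 446 z [ 2. 18. 50.] y [-41.  45.]
50 682 z [ 2. 20. 50.] y [-40.  45.]
60 369 z [ 2. 25. 50.] y [-31.  41.]
70 245 z [-29.  35.  50.] y [-33.  36.]
80 859 z [32. 41. 49.] y [-24.  35.]
scene balls 38 [ 5. -2. 25.]
-60 165 z [ 3. 26. 52.] y [-42.  44.]
-50 101 z [ 3. 16. 51.] y [-43.  45.]
-40 52 z [ 3. 11. 50.] y [-44.  45.]
-30 52 z [ 3. 15. 52.] y [-44.  45.]
-20 54 z [ 3. 22. 52.] y [-44.  46.]
-10 124 z [ 4. 35. 72.] y [-47.  48.]
0 140 z [ 3. 23. 71.] y [-47.  47.]
10 48 z [ 3. 21. 52.] y [-43.  45.]
20 51 z [ 2. 16. 51.] y [-43.  45.]
30 52 z [ 3. 16. 50.] y [-43.  43.]
40 41 z [ 3. 19. 51.] y [-44.  41.]
50 54 z [-27.  21.  50.] y [-56.  45.]
60 25 z [-29.  24.  52.] y [-46.  34.]
70 26 z [-30. -19.  52.] y [-60.  43.]
80 46 z [-26.  37.  50.] y [-30.  59.]
```

Depth agrees well with the model: floor at z≈3–6 and rim at 50 in the predicted basket frame at 12.3°. The offset therefore lies along the tool axis. The spout is at about (0.490,0.351,0.096), inside the tray edge. Next is the pour.

```bash
python3 - <<'E'
from ik import *
p,R,s=cur(); S,th=spoutnow(p,R); print(S,th)
dd=np.array([np.cos(np.radians(117)),np.sin(np.radians(117))])
S1=np.r_[TR-.027*dd,.078]
pour(S,S1,117.,th,28,10,p=p,R=R)
p1,R1,_=basketpose(S1,117,28,0); pour(S1,S1,117.,28,45,10,p=p1,R=R1)
E
```

```text
t 22.77 p [0.5249 0.2804 0.1379] yaw 115.9 tilt 12.3 F [-0.4 -0.4 -3.3] T [ 0.44  0.07 -0.04] g 0.111 q [ 0.1   0.42 -0.97  1.64  0.56  1.37  1.03]
[0.49149063 0.34978252 0.09659464] 12.268680499627122
[[1.6, 0.2, -1.1], [-1, 2, -1], 3],
[[1.6, -0.0, -0.0], [1, 2, -1], 3],
[[1.6, 0.0, 0.0], [1, 2, -1], 3],
[[1.6, -0.0, -0.0], [1, 2, -1], 3],
[[1.6, 0.0, 0.0], [1, 2, -1], 3],
[[1.6, 0.0, -0.0], [1, 2, -1], 3],
[[1.6, -0.0, -0.0], [1, 2, -1], 3],
[[1.6, -0.0, 0.0], [1, 2, -1], 3],
[[1.6, -0.0, -0.0], [1, 2, -1], 3],
[[1.6, 0.0, -0.0], [1, 2, -1], 3],
[[1.7, -0.0, 0.0], [0, 1, -2], 3],
[[1.7, 0.0, -0.0], [0, 1, -2], 3],
[[1.7, -0.0, -0.0], [0, 1, -2], 3],
[[1.7, -0.0, 0.0], [0, 1, -2], 3],
[[1.7, 0.0, 0.0], [0, 1, -2], 3],
[[1.7, 0.0, -0.0], [0, 1, -2], 3],
[[1.7, 0.0, -0.0], [0, 1, -2], 3],
[[1.7, -0.0, 0.0], [0, 1, -2], 3],
[[1.7, -0.0, -0.0], [0, 1, -2], 3],
[[1.7, 0.0, -0.0], [0, 1, -2], 3],
```

>>> step_arm([
  [[1.3,0.2,-0.6],[0,2,0],3],
  [[1.6,0,-0.4],[1,2,0],3],
  [[1.6,0,0],[1,2,0],3],
  [[1.2,0,0],[1,2,0],3],
])

```text
time: 23.1
position: [0.5223, 0.2824, 0.1373]
tool_rot: [-0.692, 2.949, -0.476]
ft_force: [-0.5, 0.2, -3.0]
grip_width: 0.11
```

```bash
python3 - <<'E'
from ik import *
p,R,s=cur(); S,th=spoutnow(p,R); print(S,th)
dd=np.array([np.cos(np.radians(117)),np.sin(np.radians(117))])
S1=np.r_[TR-.027*dd,.078]; print(S1)
pour(S,S1,117.,th,32,9,p=p,R=R)
E
```

```text
t 23.1 p [0.5223 0.2824 0.1373] yaw 116.4 tilt 18.4 F [-0.5  0.2 -3. ] T [ 0.71  0.16 -0.03] g 0.11 q [-0.    0.44 -0.94  1.63  0.65  1.43  0.95]
[0.49026029 0.34701962 0.08801546] 18.379415000908583
[0.48125774 0.35644282 0.078     ]
[[1.5, -0.1, -0.6], [0, 2, -2], 3],
[[1.5, 0.0, 0.0], [0, 2, -2], 3],
[[1.5, -0.0, 0.0], [0, 2, -2], 3],
[[1.5, -0.0, 0.0], [0, 2, -2], 3],
[[1.5, 0.0, 0.0], [0, 2, -2], 3],
[[1.5, 0.0, -0.0], [0, 2, -2], 3],
[[1.5, -0.0, 0.0], [0, 2, -2], 3],
[[1.5, -0.0, 0.0], [0, 2, -2], 3],
[[1.5, -0.0, 0.0], [0, 2, -2], 3],
```

>>> step_arm([
  [[0.8,0,-0.3],[0,5,0],3],
  [[1.2,0,-0.2],[0,5,-1],3],
  [[1.5,0,0],[0,4,-1],3],
  [[1.5,0,0],[0,3,-2],3],
  [[1.5,0,0],[0,2,-2],3],
  [[1.5,0,0],[0,2,-2],3],
  [[1.5,0,0],[0,2,-2],3],
  [[1.5,0,0],[0,1,-2],3],
])

```text
time: 23.77
position: [0.5089, 0.3115, 0.1387]
tool_rot: [-0.683, 2.842, -0.758]
ft_force: [0.8, 0.5, -3.5]
grip_width: 0.113
```

```bash
python3 - <<'E'
from ik import *
p,R,s=cur(); S,th=spoutnow(p,R); print(S,th)
dd=np.array([np.cos(np.radians(117)),np.sin(np.radians(117))])
S1=np.r_[TR-.027*dd,.078]; print(S1)
pour(S,S1,117.,th,45,9,p=p,R=R)
from bench import optics
d=optics.get_image("scene");cv2.imwrite("pics/s12.png",cv2.resize(d["frame"][80:260,300:500,::-1],None,fx=3.3,fy=3.3,interpolation=2))
E
```

```text
t 23.77 p [0.5089 0.3115 0.1387] yaw 117.0 tilt 29.9 F [ 0.8  0.5 -3.5] T [ 1.02  0.36 -0.05] g 0.113 q [-0.24  0.53 -0.88  1.58  0.81  1.59  0.79]
[0.48123508 0.36569395 0.07605454] 29.89378090516012
[0.48125774 0.35644282 0.078     ]
[[1.7, 0.1, 0.0], [0, 0, -2], 3],
[[1.7, -0.0, -0.0], [0, 0, -2], 3],
[[1.7, -0.0, 0.0], [0, 0, -2], 3],
[[1.7, 0.0, 0.0], [0, 0, -2], 3],
[[1.7, -0.0, -0.0], [0, 0, -2], 3],
[[1.7, 0.0, 0.0], [0, 0, -2], 3],
[[1.7, -0.0, 0.0], [0, 0, -2], 3],
[[1.7, -0.0, -0.0], [0, 0, -2], 3],
[[1.7, 0.0, -0.0], [0, 0, -2], 3],
```

View pics/s12.png

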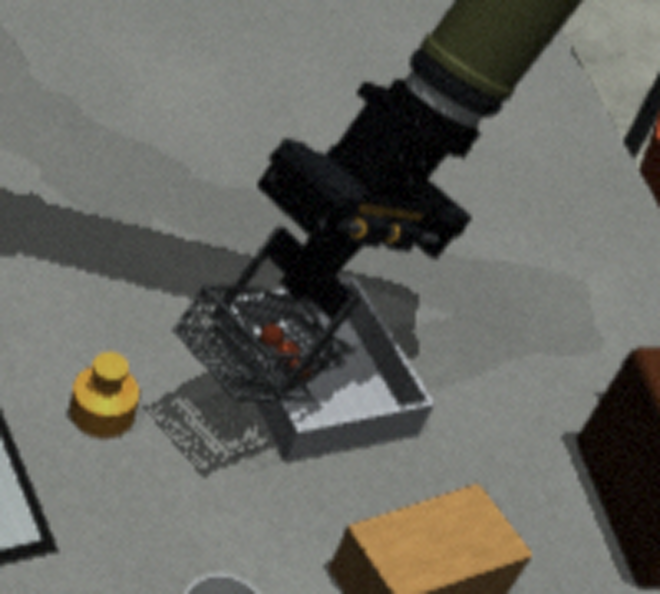

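>>> step_arm([
  [[1.2,0,0],[0,-2,-2],3],
  [[1.5,0,0],[0,-1,-2],3],
  [[1.7,0,0],[0,0,-2],3],
  [[1.7,0,0],[0,0,-2],3],
  [[1.7,0,0],[0,0,-2],3],
  [[1.7,0,0],[0,0,-2],3],
  [[1.7,0,0],[0,0,-2],3],
  [[1.7,0,0],[0,0,-2],3],
  [[1.5,0,0],[0,0,-1],3],
  [[0,0,0],[0,0,0],3],
  [[0,0,0],[0,0,0],3],
])

```text
time: 24.73
position: [0.5055, 0.3228, 0.1554]
tool_rot: [-0.641, 2.665, -1.106]
ft_force: [0.4, -0.7, -2.4]
grip_width: 0.115
```

```bash
python3 - <<'E'
from ik import *
p,R,s=cur(); S,th=spoutnow(p,R); print(S,th)
from bench import optics
d=optics.get_image("scene");cv2.imwrite("pics/s13.png",cv2.resize(d["frame"][80:260,300:500,::-1],None,fx=3.3,fy=3.3,interpolation=2))
E
```

```text
t 24.73 p [0.5055 0.3228 0.1554] yaw 116.8 tilt 45.2 F [ 0.4 -0.7 -2.4] T [1.32 0.42 0.03] g 0.115 q [-0.46  0.64 -0.79  1.51  0.97  1.81  0.67]
[0.48661508 0.36054968 0.07888157] 45.168163383705505
```

View pics/s13.png

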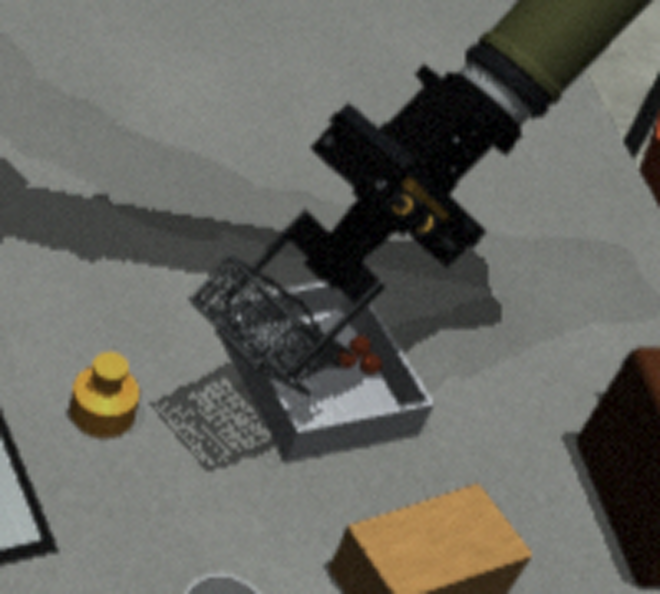

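All three balls are in the tray, at crop px (348,357), (360,345) and (372,362). I'll verify them in 3D and plan the un-tilt.

```bash
python3 - <<'E'
from ik import *
from bench import optics
p,R,s=cur(); S,th=spoutnow(p,R); print(S,th)
d=optics.get_image("scene"); W=cloud(d); f=d["frame"].astype(int); hsv=cv2.cvtColor(d["frame"],cv2.COLOR_RGB2HSV)
x,y,z=np.moveaxis(W,-1,0)
red=((f[...,0]>1.7*f[...,1])&(f[...,0]>45)&(np.hypot(x-.469,y-.38)<.15)&(z<.2))
n,l,st,c=cv2.connectedComponentsWithStats(red.astype(np.uint8))
a=np.radians(12.2)
for i in range(1,n):
    if st[i,4]>3:
        m=np.nanmedian(W[l==i],0); dx,dy=m[0]-.469,m[1]-.3805
        print(st[i,4],np.round(m,3),"tray",np.round([dx*np.cos(a)+dy*np.sin(a),-dx*np.sin(a)+dy*np.cos(a)],3))
pour(S,S+np.array([0.02,-.04,.06]),117.,th,0,15,p=p,R=R)
E
```

```text
t 24.78 p [0.5053 0.3228 0.1552] yaw 116.9 tilt 45.1 F [ 0.  -0.2 -3.1] T [ 1.27  0.53 -0.04] g 0.106 q [-0.46  0.64 -0.79  1.51  0.97  1.81  0.67]
[0.48643504 0.36054364 0.07876037] 45.14130507062103
62 [0.455 0.428 0.021] tray [-0.004  0.05 ]
[[-3.0, 0.4, -0.1], [0, -6, 4], 3],
[[-3.0, -0.0, -0.0], [0, -6, 3], 3],
[[-3.0, 0.0, 0.0], [0, -6, 3], 3],
[[-3.0, -0.0, -0.0], [0, -6, 3], 3],
[[-3.0, -0.0, 0.0], [0, -6, 3], 3],
[[-3.0, 0.0, -0.0], [0, -6, 2], 3],
[[-3.0, -0.0, 0.0], [0, -6, 2], 3],
[[-3.0, -0.0, -0.0], [0, -5, 2], 3],
[[-3.0, 0.0, 0.0], [0, -5, 2], 3],
[[-3.0, 0.0, -0.0], [0, -5, 2], 3],
[[-3.0, -0.0, 0.0], [0, -5, 1], 3],
[[-3.0, -0.0, -0.0], [0, -5, 1], 3]
--
[[-3.0, -0.0, -0.0], [0, -5, 1], 3],
[[-3.0, 0.0, 0.0], [0, -5, 1], 3],
[[-3.0, -0.0, -0.0], [0, -4, 1], 3],
```

>>> step_arm([
  [[-1,0,0],[0,-6,-6],3],
  [[-2,0,0],[0,-10,-10],3],
  [[-3,0,0],[0,-10,-11],3],
  [[-3.5,0,0],[0,-8,-12],3],
  [[-3.5,0,0],[0,-7,-12],3],
  [[-3.5,0,0],[0,-6,-10],3],
  [[-3.5,0,0],[0,-5,-8],3],
  [[-3.5,0,0],[0,-4,-4],3],
  [[-3.5,0,0],[0,-4,0],3],
  [[-3.5,0,0],[0,-4,0],3],
  [[-3.5,0,0],[0,-4,0],3],
  [[-3.5,0,0],[0,-4,0],3],
])

```text
time: 25.83
position: [0.5127, 0.3046, 0.2702]
tool_rot: [-0.728, 3.006, -0.159]
ft_force: [-0.2, 1.0, -2.5]
grip_width: 0.113
```

```bash
python3 - <<'E'
from ik import *
from bench import optics
p,R,s=cur(); S,th=spoutnow(p,R); print(S,th)
d=optics.get_image("scene");cv2.imwrite("pics/s14.png",cv2.resize(d["frame"][80:260,300:500,::-1],None,fx=3.3,fy=3.3,interpolation=2))
p1=np.array([.4906,-.352,.20]); plan(p,R,arc(p,R,p1,down(45)),30,g=3)
E
```

```text
t 25.83 p [0.5127 0.3046 0.2702] yaw 117.2 tilt 6.4 F [-0.2  1.  -2.5] T [0.21 0.08 0.02] g 0.113 q [ 0.15  0.31 -1.01  1.46  0.37  1.53  1.19]
[0.4761541  0.37675232 0.23707597] 6.329527278082765
[[-0.2, 0.2, 2.4], [-1, -23, 5], 3],
[[-0.2, 0.2, 2.4], [-1, -23, 5], 3],
[[-0.2, 0.2, 2.4], [-1, -23, 5], 3],
[[-0.2, 0.2, 2.4], [-1, -23, 5], 3],
[[-0.2, 0.2, 2.4], [-1, -23, 5], 3],
[[-0.2, 0.2, 2.4], [-2, -23, 4], 3],
[[-0.2, 0.2, 2.4], [-2, -23, 4], 3],
[[-0.2, 0.2, 2.4], [-2, -23, 4], 3],
[[-0.2, 0.2, 2.4], [-2, -23, 4], 3],
[[-0.2, 0.2, 2.4], [-2, -23, 4], 3],
[[-0.2, 0.2, 2.4], [-2, -23, 4], 3],
[[-0.2, 0.2, 2.4], [-2, -23, 4], 3]
--
[[-0.2, 0.2, 2.4], [-2, -23, 4], 3],
[[-0.2, 0.2, 2.4], [-2, -23, 4], 3],
[[-0.2, 0.2, 2.4], [-2, -23, 4], 3],
[[-0.2, 0.2, 2.4], [-2, -23, 4], 3],
[[-0.2, 0.2, 2.4], [-2, -23, 4], 3],
[[-0.2, 0.2, 2.4], [-2, -23, 3], 3],
[[-0.2, 0.2, 2.4], [-3, -23, 3], 3],
[[-0.2, 0.2, 2.4], [-3, -23, 3], 3],
[[-0.2, 0.2, 2.4], [-3, -23, 3], 3],
[[-0.2, 0.2, 2.4], [-3, -23, 3], 3],
[[-0.2, 0.2, 2.4], [-3, -23, 3], 3],
[[-0.2, 0.2, 2.4], [-3, -23, 3], 3]
--
[[-0.2, 0.2, 2.4], [-3, -23, 3], 3],
[[-0.2, 0.2, 2.4], [-3, -23, 3], 3],
[[-0.2, 0.2, 2.4], [-3, -23, 3], 3],
[[-0.2, 0.2, 2.4], [-3, -23, 3], 3],
[[-0.2, 0.2, 2.4], [-3, -23, 2], 3],
[[-0.2, 0.2, 2.4], [-4, -23, 2], 3],
```

View pics/s14.png

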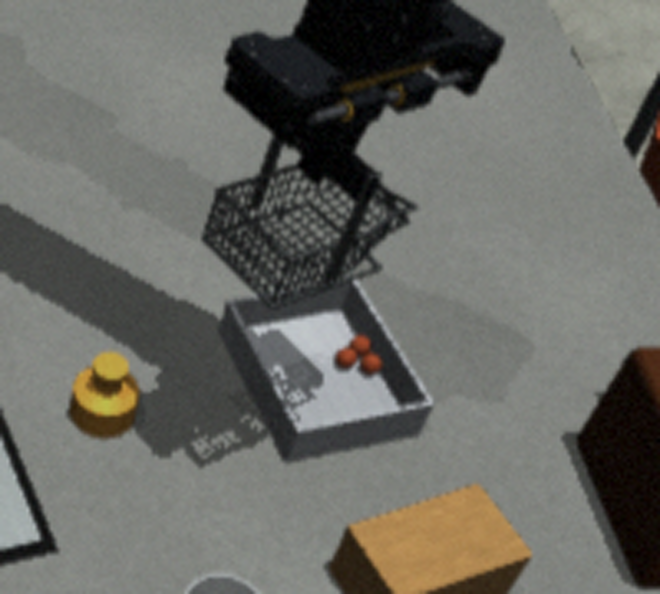

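Three balls are in the tray and the basket is empty. Now I'll return it to the rack.

>>> step_arm([
  [[-1.0,0.2,1.5],[-1,-10,3],3],
  [[-1.0,0.2,2.4],[-1,-20,5],3],
  [[-0.8,0.2,2.8],[-1,-26,5],3],
  [[-0.6,0.2,3],[-2,-30,5],3],
  [[-0.4,0.2,3],[-2,-30,5],3],
  [[-0.2,0.2,3],[-2,-30,5],3],
  [[-0.2,0.2,3],[-2,-30,5],3],
  [[-0.2,0.2,3],[-3,-30,5],3],
  [[-0.2,0.2,3],[-3,-30,5],3],
  [[0,0.2,3],[-3,-30,5],3],
  [[0,0.2,3],[-3,-30,5],3],
  [[0,0.2,3],[-3,-30,5],3],
])

```text
time: 26.88
position: [0.5986, -0.0316, 0.2413]
tool_rot: [0.221, 3.119, -0.072]
ft_force: [-0.1, 0.5, -2.0]
grip_width: 0.111
```

```bash
python3 - <<'E'
from ik import *
p,R,s=cur()
p1=np.array([.4906,-.352,.19]); plan(p,R,arc(p,R,p1,down(45)),15,g=3)
E
```

```text
t 26.88 p [ 0.5986 -0.0316  0.2413] yaw 81.9 tilt 2.8 F [-0.1  0.5 -2. ] T [ 0.18 -0.14  0.01] g 0.111 q [ 0.62  0.27 -0.78  1.51  0.24  1.44  1.26]
[[-0.1, 0.1, 2.5], [-2, -23, 4], 3],
[[-0.1, 0.1, 2.5], [-2, -23, 4], 3],
[[-0.1, 0.1, 2.5], [-2, -23, 4], 3],
[[-0.1, 0.1, 2.5], [-2, -23, 4], 3],
[[-0.1, 0.1, 2.5], [-2, -23, 4], 3],
[[-0.1, 0.1, 2.5], [-2, -23, 4], 3],
[[-0.1, 0.1, 2.5], [-3, -23, 4], 3],
[[-0.1, 0.1, 2.5], [-3, -23, 4], 3],
[[-0.1, 0.1, 2.5], [-3, -23, 4], 3],
[[-0.1, 0.1, 2.5], [-3, -23, 4], 3],
[[-0.1, 0.1, 2.5], [-3, -23, 4], 3],
[[-0.1, 0.1, 2.5], [-3, -23, 4], 3]
--
[[-0.1, 0.1, 2.5], [-3, -23, 4], 3],
[[-0.1, 0.1, 2.5], [-3, -23, 4], 3],
[[-0.1, 0.1, 2.5], [-3, -23, 3], 3],
```

>>> step_arm([
  [[-0.1,0.2,2.7],[-2,-27,4],3],
  [[-0.1,0.2,2.7],[-2,-27,4],3],
  [[-0.1,0.2,2.7],[-3,-27,4],3],
  [[-0.1,0.2,2.7],[-3,-27,4],3],
  [[-0.1,0.2,2.7],[-3,-27,4],3],
  [[-0.1,0.2,2.7],[-3,-27,4],3],
  [[-0.1,0.2,2.7],[-3,-27,4],3],
  [[-0.1,0.1,2.7],[-3,-27,4],3],
  [[-0.1,0.1,2.7],[-3,-26,4],3],
  [[-0.1,0.1,2.6],[-3,-24,4],3],
  [[-0.1,0.1,2.2],[-3,-18,4],3],
  [[0,0,1.2],[-2,-10,2],3],
])

```text
time: 27.88
position: [0.5024, -0.3399, 0.2152]
tool_rot: [-1.081, -2.94, 0.084]
ft_force: [-0.5, -0.7, -2.6]
grip_width: 0.11
```

```bash
python3 - <<'E'
from ik import *
p,R,s=cur()
p1=np.array([.4906,-.352,.14]); plan(p,R,line(p,R,p1,down(45)),6,g=3)
E
```

```text
t 27.88 p [ 0.5024 -0.3399  0.2152] yaw 49.6 tilt 3.1 F [-0.5 -0.7 -2.6] T [ 0.08 -0.12  0.  ] g 0.11 q [ 0.96  0.26 -0.54  1.53  0.19  1.39  1.27]
[[-0.5, 0.1, 0.8], [0, -2, 13], 3],
[[-0.5, 0.1, 0.8], [0, -2, 13], 3],
[[-0.5, 0.1, 0.8], [0, -2, 13], 3],
[[-0.5, 0.1, 0.8], [0, -2, 13], 3],
[[-0.5, 0.1, 0.8], [0, -3, 13], 3],
[[-0.5, 0.1, 0.8], [0, -3, 13], 3],
```

>>> step_arm([
  [[-0.7,0.1,0],[0,-2,4],3],
  [[-0.7,0.1,0],[0,-2,10],3],
  [[-0.7,0.1,0],[0,-2,14],3],
  [[-0.6,0.1,0],[0,-2,14],3],
  [[-0.4,0,0],[0,-2,14],3],
  [[0,0,0],[0,-1,10],3],
  [[0,0,0],[0,0,2],3],
  [[0,0,0],[0,0,0],3],
])

```text
time: 28.55
position: [0.4965, -0.3431, 0.1428]
tool_rot: [1.066, 2.95, 0.011]
ft_force: [0.3, 0.3, -2.3]
grip_width: 0.113
```

```bash
python3 - <<'E'
from ik import *
from bench import optics
p,R,s=cur()
H=p-R[:,2]*OFF; B=np.stack([R[:,1],np.cross(-R[:,2],R[:,1]),-R[:,2]],1); print("origin",H-.099*B[:,2])
d=optics.get_image("wrist"); W=cloud(d); C=((W-H)@B)*1000+[0,0,99]; f=d["frame"].astype(int); x,y,z=np.moveaxis(C,-1,0)
dark=(f.sum(-1)<260)&(np.abs(y)<60)&(z>-15)&(z<75)
for x0 in range(-80,110,20):
    k=dark&(x>=x0)&(x<x0+20)
    if k.sum()>15: print(x0,k.sum(),"z",np.round(np.nanpercentile(z[k],[2,50,98])),"y",np.round(np.nanpercentile(y[k],[2,98])))
yw=np.degrees(np.arctan2(R[1,1],R[0,1]))
p1=np.array([.4906,-.352,.087]); plan(p,R,line(p,R,p1,down(yw)),1,g=3)
E
```

```text
t 28.55 p [ 0.4965 -0.3431  0.1428] yaw 50.3 tilt 0.5 F [ 0.3  0.3 -2.3] T [ 0.01 -0.13 -0.01] g 0.113 q [ 1.01  0.3  -0.53  1.63  0.15  1.25  1.33]
origin [ 0.49692335 -0.3428343   0.0858297 ]
-60 1651 z [ 2. 34. 51.] y [-39.  45.]
-40 722 z [ 2.  6. 50.] y [-41.  46.]
-20 674 z [ 2. 24. 71.] y [-22.  49.]
0 474 z [ 3. 22. 72.] y [-13.  49.]
20 371 z [ 2. 14. 49.] y [-42.  46.]
40 616 z [ 2. 20. 50.] y [-41.  41.]
60 412 z [ 2. 35. 50.] y [-31.  36.]
80 562 z [32. 37. 48.] y [-24.  35.]
[[0.5, 0.1, -0.0], [-1, -11, 56], 3],
```

>>> step_arm([
  [[0.2,0,0],[0,-4,8],3],
  [[0.2,0,0],[0,-3,10],3],
  [[0,0,0],[0,-2,10],3],
  [[0,0,0],[0,0,7],3],
  [[0,0,0],[0,0,4],3],
  [[0,0,0],[0,0,1],3],
  [[0,0,0],[0,0,0],3],
])

```text
time: 29.18
position: [0.4929, -0.3496, 0.1008]
tool_rot: [1.061, 2.951, -0.002]
ft_force: [-0.5, -0.6, -2.3]
grip_width: 0.111
```

```bash
python3 - <<'E'
from ik import *
p,R,s=cur()
yw=np.degrees(np.arctan2(R[1,1],R[0,1]))
p1=np.array([.4906,-.352,.087]); plan(p,R,line(p,R,p1,down(yw)),1,g=3)
E
```

```text
t 29.18 p [ 0.4929 -0.3496  0.1008] yaw 50.5 tilt 0.3 F [-0.5 -0.6 -2.3] T [ 0.06 -0.1  -0.03] g 0.111 q [ 1.01  0.33 -0.52  1.68  0.18  1.17  1.32]
[[0.1, 0.3, -0.0], [0, -3, 14], 3],
```

>>> step_arm([
  [[0,0.1,0],[0,-1,4],3],
  [[0,0.1,0],[0,-1,4],3],
  [[0,0,0],[0,0,2],3],
  [[0,0,0],[0,0,1],3],
])

```text
time: 29.52
position: [0.4923, -0.3518, 0.0897]
tool_rot: [1.062, 2.953, -0.0]
ft_force: [0.6, 0.4, -1.8]
grip_width: 0.109
```

>>> step_arm([
  [[0,0,0],[0,0,2],3],
  [[0,0,0],[0,0,2],3],
  [[0,0,0],[0,0,1],3],
])

```text
time: 29.77
position: [0.4925, -0.3522, 0.0869]
tool_rot: [1.062, 2.952, -0.002]
ft_force: [-2.7, 1.1, 3.8]
grip_width: 0.111
```

It is in contact with the rack. I'll release the handle.

>>> step_arm([
  [[0,0,0],[0,0,-1],3],
  [[0,0,0],[0,0,0],45],
  [[0,0,0],[0,0,0],45],
  [[0,0,0],[0,0,0],45],
  [[0,0,0],[0,0,0],45],
  [[0,0,0],[0,0,0],45],
  [[0,0,0],[0,0,0],45],
  [[0,0,0],[0,0,0],45],
])

```text
time: 30.43
position: [0.4949, -0.3533, 0.0899]
tool_rot: [1.06, 2.947, -0.004]
ft_force: [0.5, 0.1, 0.3]
grip_width: 0.494
```

```bash
python3 -c "
from h import *
cur()"
```

```text
t 30.43 p [ 0.4949 -0.3533  0.0899] yaw 50.4 tilt 0.6 F [0.5 0.1 0.3] T [ 0.04 -0.15  0.07] g 0.494 q [ 1.    0.34 -0.52  1.69  0.18  1.15  1.32]
```

>>> step_arm([
  [[0,0,0],[0,0,-8],45],
  [[0,0,0],[0,0,-15],45],
  [[0,0,0],[0,0,-25],45],
  [[0,0,0],[0,0,-30],45],
  [[0,0,0],[0,0,-30],45],
  [[0,0,0],[0,0,-30],45],
  [[0,0,0],[0,0,-10],45],
  [[0,0,0],[0,0,0],45],
  [[0,0,0],[0,0,0],45],
])

```text
time: 31.18
position: [0.4927, -0.3513, 0.2461]
tool_rot: [1.059, 2.949, -0.002]
ft_force: [0.0, -0.4, 1.0]
grip_width: 0.515
```

```bash
python3 - <<'E'
from h import *
from bench import optics
p,R,s=cur()
for n in ["wrist","scene"]:
    d=optics.get_image(n); W=cloud(d); x,y,z=np.moveaxis(W,-1,0); f=d["frame"].astype(int)
    cv2.imwrite(f"pics/{n}20.png",d["frame"][:,:,::-1])
    m=comp((z>.125)&(z<.15)&(np.hypot(x-.49,y+.35)<.065)); print(n,"handle",m.sum(),rect(W[m]),np.nanmax(z[m]))
    red=((f[...,0]>1.7*f[...,1])&(f[...,0]>45)&(np.hypot(x-.469,y-.38)<.15)&(z<.2))
    if n=="scene":
        m=comp((z>.006)&(z<.02)&(np.hypot(x-.573,y-.026)<.13)&(f.sum(-1)>200)); print("lid",rect(W[m]),np.nanmedian(z[m]))
        mm=comp((f.sum(-1)>330)&(z>.022)&(z<.036)&(np.abs(x-.49)<.12)&(np.abs(y+.352)<.12)); print("rack",rect(W[mm]))
        print("balls",red.sum(),np.round(np.nanpercentile(W[red],[5,50,95],axis=0),3).tolist())
E
```

```text
t 31.18 p [ 0.4927 -0.3513  0.2461] yaw 50.5 tilt 0.5 F [ 0.  -0.4  1. ] T [ 0.02 -0.12  0.03] g 0.515 q [ 1.02  0.24 -0.53  1.49  0.12  1.44  1.37]
wrist handle 993 (array([ 492. , -351.8]), array([11.7, 95.5]), 50.5) 0.14330697939178239
scene handle 252 (array([ 492.4, -351.1]), array([16.6, 96.3]), 49.8) 0.14746884758520826
lid (array([571.9,  24.8]), array([176.5, 139.1]), 13.6) 0.012460226415435193
rack (array([ 489.9, -351.4]), array([181.3, 183. ]), 1.4)
balls 79 [[0.432, 0.406, 0.014], [0.453, 0.428, 0.021], [0.466, 0.439, 0.025]]
```

View pics/scene20.png

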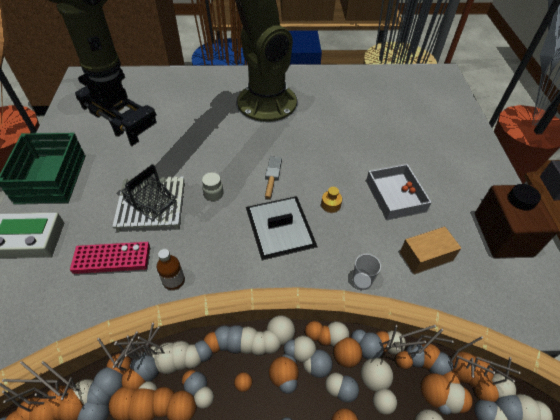

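View pics/wrist20.png

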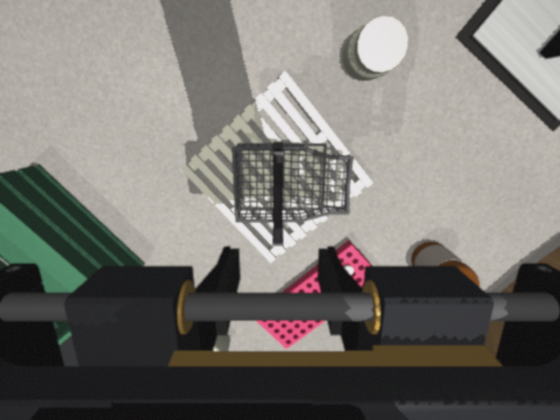

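The basket stands empty in the middle of the rack (scene px 150,200). The lid is on the mat (281,226), the three balls are in the tray (408,187), and the bystanders have not moved. I'll hand the job in.

```bash
python3 -c "
from bench import order
print(order.close_job())"
```

```text
the job is handed in; nothing more can be done
None
```

The job is done and handed in at about 31 s. The lid is on the mat, all three balls are in the tray, and the empty basket is back on its rack.

**Last checks (camera measurements just before hand-in):**
- **Lid:** flat, about 2 mm from the mat's centre, plate top at 12 mm.
- **Balls:** all three seen together in the tray, highest surface point at about 25 mm, below the 45 mm rim.
- **Basket:** upright and empty; handle top at 0.143 m, as before the pick-up, and about 2 mm from the rack's centre.
- **Bystanders:** by eye they look unmoved in the final picture; I did not measure them again.
- **Gripper:** about 127 mm above the basket handle's top and touching nothing.

**What disagreed or failed on the way:**
- **TCP pose:** the reported position was about 31 mm off along the tool axis. The cameras put the fingertips 23 mm behind the reported TCP, where the interface text says 8 mm ahead.
- **Lid grasp:** because of that offset the first two grasps closed above the grip bar, without disturbing the lid. On the first, the arm also lifted before the slow fingers had closed. I corrected for the offset, and the third grasp held.
- **Basket tilt:** a marker overlay at 12° looked wrong at first, but the depth data matched the model, so I carried on with the pour.

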